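Pack the filter column with its rings and close it

TASK

Pack the open filter column on the white foot: drop the yellow ring in first, then the blue ring, then the green ring, so that they lie flat on one another inside the tube, and then close the column with the orange stopper, pushed in upright until its collar sits on the rim. Leave the spare red ring where it lies; the grey column is already closed and needs nothing.

Things in the scene. Friction and masses are not known exactly. Their poses are not given: they have to be found in the camera images.
- ring_yellow_center (a point): Yellow flat plastic ring, 40 mm outside diameter, 22 mm hole, 12 mm thick, lying flat on the worktop; point at its centre (6 mm above its underside), z along its axis. First into the column. If gripped across the outside by its upper half, its lower half hangs below the fingertips and can enter a mouth before release.
- ring_blue_center (a point): Blue flat plastic ring, 40 mm outside diameter, 22 mm hole, 12 mm thick, lying flat on the worktop; point at its centre (6 mm above its underside), z along its axis. Second into the column. If gripped across the outside by its upper half, its lower half hangs below the fingertips and can enter a mouth before release.
- ring_green_center (a point): Green flat plastic ring, 40 mm outside diameter, 22 mm hole, 12 mm thick, lying flat on the worktop; point at its centre (6 mm above its underside), z along its axis. Third into the column. If gripped across the outside by its upper half, its lower half hangs below the fingertips and can enter a mouth before release.
- ring_red_center (a point): Red flat plastic ring, 40 mm outside diameter, 22 mm hole, 12 mm thick, lying flat on the worktop; point at its centre (6 mm above its underside), z along its axis. A spare that is not used: it stays where it lies.
- stopper_knob (a point): Orange stopper, 31 mm high, loose, standing on its plug. From below: plug 38 mm across, 9 mm high, foot bevelled; collar 54 mm across, 6 mm thick; round knob to grip, 28 mm across, 16 mm high. Point on the axis at mid knob: 8 mm below the top, 14 mm above the collar's underside, 23 mm above the plug's foot; z up. Nothing locks: it is seated when the collar rests on the rim.
- column_open: The column to pack: empty clear upright tube, open at the top, fixed on a round white foot 88 mm across and 6 mm thick. Origin on the axis at the foot's underside (worktop), z up. Rim 54 mm above the origin; bore 44 mm across, its floor 6 mm above the origin; the top 6 mm flare to a mouth 52 mm inside, 58 mm outside. The three rings stack up to 42 mm above the origin.
- column_closed: A second column of the same make on a grey foot, fixed to the worktop and already closed with a grey stopper fixed in it (76 mm high in all). Not part of the job. Origin on the axis at the underside of the foot. Beware of the tall tap behind the sink, straight ahead and a little right: its spout reaches to 0.67 m from the base axis, about 0.28 m above the worktop.
Things that resemble listed ones, but are neither listed nor needed, are in the scene too. Leave any purple look-alike of the column_open alone.

How it is judged (in metres and radians):
On the way, in this order (a step that is already met when the one before it is completed fails the run):
1. the yellow ring lies flat at the bottom of the open column (horizontal distance between ring_yellow_center and column_open below 0.005 m and z of ring_yellow_center in the frame of column_open between 0.008 and 0.016 m and angle between the z axis of ring_yellow_center and the z axis of column_open, either way round below 0.2 rad), for 0.2 s.
2. the blue ring lies flat on the yellow ring in the column (horizontal distance between ring_blue_center and column_open below 0.005 m and z of ring_blue_center in the frame of column_open between 0.02 and 0.028 m and angle between the z axis of ring_blue_center and the z axis of column_open, either way round below 0.2 rad), for 0.2 s.
3. the green ring lies flat on the blue ring in the column (horizontal distance between ring_green_center and column_open below 0.005 m and z of ring_green_center in the frame of column_open between 0.032 and 0.04 m and angle between the z axis of ring_green_center and the z axis of column_open, either way round below 0.2 rad), for 0.2 s.
4. the orange stopper sits in the mouth on top of the packed column (horizontal distance between stopper_knob and column_open below 0.006 m and z of stopper_knob in the frame of column_open between 0.064 and 0.072 m and angle between stopper_knob's own z axis and vertical below 0.12 rad), for 0.2 s.
At the end, for the whole second after the job is handed in: In the open column lie, from the bottom up, the yellow, blue and green ring, each flat (0.2 rad), within 5 mm of the axis and 4 mm of its height; the orange stopper is in the mouth, upright (0.12 rad), within 6 mm of the axis, its collar within 4 mm of the rim; all are at rest (all of step 1 and all of step 2 and all of step 3 and all of step 4 and linear speed of each of ring_yellow, ring_blue, ring_green, stopper below 0.02 m/s); the robot touches nothing.
It fails at once if the spare red ring is moved by more than 30 mm (distance of ring_red_center from where it was at the start of the episode above 0.03 m).
It also fails if it takes over 93 s, if anything falls off the work surface, if the arm or the gripper's body presses on something with over 40 N, if the wrist force passes 120 N, or if a joint passes its speed limit or range.

ROBOT

A 6-joint arm with a two-finger parallel gripper is mounted at the origin on a cart in front of the work surface, level with it; the furniture and walls round the work are solid. World frame = base frame: x ahead of the robot, y to its left, z up, the work surface at z = 0. Lengths are in mm, angles in rad, forces in N, time in s.
With the tool pointing down it reaches from about 350 to 975 mm from the base axis. Payload 7.1 kg.
Tool frame: the origin (TCP) lies between the finger pads; the fingertips stand 14 mm ahead of it and the grasp point (between the pads) lies 5 mm behind it; z points along the fingers, y is the direction in which the jaws open and shut (so a half turn about z gives the same grasp; the last joint's range is limited). The gripper opens to 88 mm and grips with 3 to 60 N. Pads are 20 mm wide; open, the fingers measure 115 mm over their backs; the gripper's body (75 mm by 178 mm) begins 61 mm behind the grasp point.
Start: joints at [1.279, 0.423, 1.63, -0, 1.089, -0.019], TCP at [168.361, 601.88, 203.875] pointing down, gripper open.
Joint ranges: [-3, 3], [-0.9, 2.11], [0.09, 2.58], [-1.31, 4.45], [0.11, 2.69], [-2.54, 2.54]. Speed limits (rad/s): [2.39, 2.39, 3.01, 3.14, 3.14, 3.14].

INTERFACE

Orientations are given as a rotation vector (axis times angle).
In Python, from workcell import get_obs, get_image, calibration, close_job, regions_of, place_of gives the robot as it stands.
- The arm moves only by the tool move_arm, never from a script. Its argument "deltas" is a list of rows, each a list of 5 numbers: the closure in counts, from 0 (fully open) to 255 (shut), then the shift along the tool's x, y, z in m, then the turn about the tool's z in rad. In form: [[grip, x, y, z, roll], ...]. A call has 1 to 5 rows; each row is the pose to reach, as a shift and turn from the pose commanded when the call began, along the tool's axes at that moment; what a row does not reach only later rows make up. A row lasts 1/12 s, in which the tool goes at most 41.7 mm and 7.16 degrees, less where a joint would pass 70% of its speed; a pose out of reach is approached as far as the arm can. A call with a gripper value outside its range is refused whole. The fingers move at their own pace and stop on an object; the grip force is fixed at half the most. Time passes only in rows, so rows that repeat a pose let the fingers close. It gives the time, the measured TCP pose, the force and the opening at its end, in the units of the state.
- get_obs(): the state, without advancing time (a new reading comes with each control period).
- get_image(name): name is "side" or "top"; returns the picture (384x512x3 uint8, blue, green, red); there is no depth.
- calibration(name): a dict with "intrinsics" (3x3 intrinsics, pixels), "world_to_cam" (4x4, takes a point from world to camera coordinates). Camera axes: x right, y down, z forward; pixel columns grow to the right and rows downward; lengths in mm; the calibration is good to about 2 mm. A picture is of the moment at which its call begins. calibration takes no time and is no camera call.
- close_job(): hands the job in, once; it reports no verdict.
Trained networks look in the newest picture that a camera, given by its name, has taken for a name from the list of things; names that differ only in an ending like _2 or _b are one class to them, and where a whole thing is asked for, a point or a joint stands for the part that bears it (a point fixed in the world has none). Each returns a list of dicts, best first, with "conf" (0 to 1); they miss things now and then, are a little off and sometimes report something else, mostly with a low value. They report only what shows in the picture. A call takes as long as a camera call. They do not tell look-alikes from the thing itself.
- regions_of(camera, name): "region" (384x512 bool, what is visible of it).
- place_of(camera, name): "location" ([x, y, z] in mm, in world coordinates, good to about 4 mm: a listed point, or the origin of a listed thing).
The state is a dict: "t": time; "qpos": joint angles; "qvel": joint speeds; "joint_torque": joint torques, N m; "ee_pos": TCP position; "orientation": TCP orientation; "ft_force": force on the tool from outside, world axes, zero at the start; "moment": the same for the moment, N m; "width": finger opening in mm.
Only numpy, scipy, OpenCV 4.12 (cv2) and the standard library are available. Lean on these libraries where they do the work, as an engineer would, in place of code of your own. Each camera call takes 0.05 s, during which the arm holds its last target.

## Working session

There is one attempt and no reset: what is moved stays moved. The work goes in short steps, Python scripts to look and compute and a tool call to move; the robot and the scene stay as the last step left them, time stands still between calls to the robot, and variables do not carry over. Pictures are saved under pics/ and viewed, and the job is handed in when it is done.

Besides the shell and the picture viewer there is one more tool, called in YAML: its name, and indented under it one key for each argument. move_arm: Moves the arm, as the interface text tells. Its arguments: {"type":"object","properties":{"deltas":{"type":"array","items":{"type":"array","items":{"type":"number"}}}},"required":["deltas"]}

```bash
mkdir -p pics; ls
cat > h.py <<'E'
import numpy as np, cv2
from workcell import *
E
python3 - <<'E'
from h import *
for c in ("side","top"):
    cv2.imwrite(f"pics/{c}0.png",get_image(c))
    k=calibration(c); print(c,np.round(k["intrinsics"],1).tolist(),np.round(k["world_to_cam"],3).tolist())
    for n in ["ring_yellow_center","ring_blue_center","ring_green_center","ring_red_center","stopper_knob","column_open","column_closed"]:
        print(n,[(np.round(d["location"],1).tolist(),round(d["conf"],2)) for d in place_of(c,n)])
o=get_obs();print({k:np.round(v,3).tolist() for k,v in o.items()})
E
```

```text
pics
side [[434.8, 0.0, 251.8], [0.0, 434.8, 187.9], [0.0, 0.0, 1.0]] [[-0.815, -0.579, 0.014, 504.349], [-0.354, 0.48, -0.803, 202.803], [0.458, -0.659, -0.596, 1120.57], [0.0, 0.0, 0.0, 1.0]]
ring_yellow_center [([428.1, 375.6, 6.6], 0.49)]
ring_blue_center []
ring_green_center []
ring_red_center [([534.8, 271.3, 6.6], 0.49)]
stopper_knob []
column_open [([657.3, 531.3, 1.4], 0.9), ([577.5, 153.7, 1.7], 0.66)]
column_closed []
top [[361.0, 0.0, 258.3], [0.0, 361.0, 185.4], [0.0, 0.0, 1.0]] [[-0.001, -1.0, -0.019, 120.336], [-0.988, 0.004, -0.156, 550.197], [0.156, 0.018, -0.988, 1016.749], [0.0, 0.0, 0.0, 1.0]]
ring_yellow_center [([423.0, 373.3, 7.9], 0.41)]
ring_blue_center [([432.6, -251.1, 2.1], 0.57)]
ring_green_center [([416.3, 191.5, 6.9], 0.63)]
ring_red_center [([536.7, 266.7, 1.6], 0.49)]
stopper_knob [([440.4, -108.4, 21.8], 0.62), ([425.0, 372.9, 5.8], 0.34)]
column_open [([652.3, 530.4, 1.8], 0.71), ([579.3, 151.8, -0.0], 0.67), ([439.9, -108.2, 22.1], 0.65)]
column_closed [([421.1, 14.9, 1.4], 0.89), ([536.9, 266.6, 5.1], 0.62)]
{'t': 0.8, 'qpos': [1.279, 0.423, 1.63, 0.0, 1.089, -0.019], 'qvel': [-0.0, 0.001, 0.001, -0.002, 0.001, -0.002], 'joint_torque': [0.002, -54.45, -27.403, 0.064, 0.017, 0.0], 'ee_pos': [168.348, 601.892, 203.912], 'orientation': [-0.427, -3.112, -0.0], 'ft_force': [0.148, -0.249, -1.439], 'moment': [-0.011, -0.013, -0.003], 'width': 87.888}
```

View pics/side0.png

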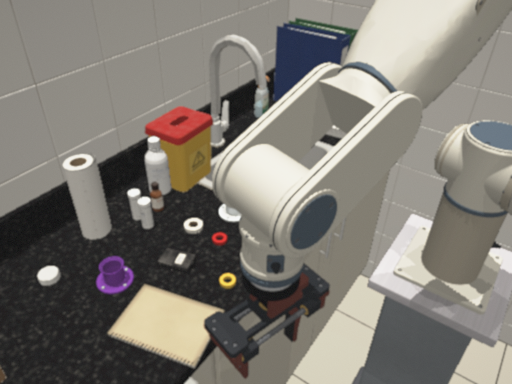

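View pics/top0.png

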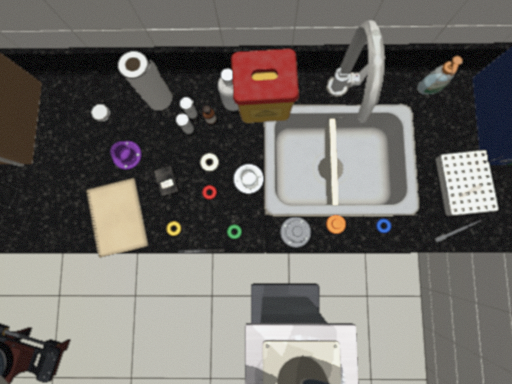

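The top picture shows yellow at (174,228), green (234,231), red (209,192), open white-foot column (248,179), grey column (295,232), stopper (336,225), blue (384,226) and the purple look-alike (126,154). In the side view the arm hides much. I'll refine with colour and region centroids.

```bash
cat > h.py <<'E'
import numpy as np, cv2
from workcell import *
from scipy.spatial.transform import Rotation as Ro
def back(c,uv,z):
    k=calibration(c);K=np.array(k["intrinsics"]);T=np.array(k["world_to_cam"]);R=T[:3,:3];t=T[:3,3]
    d=R.T@np.linalg.inv(K)@np.array([uv[0],uv[1],1.]);o=-R.T@t
    return o+d*(z-o[2])/d[2]
def proj(c,p):
    k=calibration(c);K=np.array(k["intrinsics"]);T=np.array(k["world_to_cam"])
    q=K@(T[:3,:3]@np.array(p,float)+T[:3,3]);return q[:2]/q[2]
def tri(obs):  # list of (cam,uv)
    A=[];b=[]
    for c,uv in obs:
        k=calibration(c);P=np.array(k["intrinsics"])@np.array(k["world_to_cam"])[:3]
        for i in (0,1):
            r=P[i]-uv[i]*P[2];A.append(r[:3]/np.linalg.norm(r[:3]));b.append(-r[3]/np.linalg.norm(r[:3]))
    return np.linalg.lstsq(np.array(A),np.array(b),rcond=None)[0]
HS={"yellow":(22,35),"blue":(105,125),"green":(50,85),"orange":(8,18),"red":(0,6)}
def blobs(im,col,smin=120,vmin=70,amin=25):
    h=cv2.cvtColor(im,cv2.COLOR_BGR2HSV);a,b=HS[col]
    m=cv2.inRange(h,(a,smin,vmin),(b,255,255))
    if col=="red": m|=cv2.inRange(h,(172,smin,vmin),(180,255,255))
    n,l,s,c=cv2.connectedComponentsWithStats(m)
    out=[]
    for i in range(1,n):
        if s[i,4]>=amin:
            x,y,w,hh=s[i,:4]
            hull=cv2.convexHull(np.argwhere(l==i)[:,::-1].astype(np.int32)); M=cv2.moments(hull)
            cen=(M["m10"]/M["m00"],M["m01"]/M["m00"]) if M["m00"] else c[i]
            out.append((s[i,4],np.round(cen,1),(w,hh)))
    return sorted(out,key=lambda q:-q[0])[:5]
def go(x,y,z,yaw=None):
    """delta in tool axes from the present measured pose; yaw= world angle of tool y axis"""
    o=get_obs();R=Ro.from_rotvec(o["orientation"]).as_matrix()
    d=R.T@(np.array([x,y,z])-o["ee_pos"])
    ty=np.arctan2(R[1,1],R[0,1]);r=None
    if yaw is not None:
        r=-((yaw-ty+np.pi/2)%np.pi-np.pi/2)  # tool z down
    print("t",round(o["t"],2),"delta mm",np.round(d,1),"roll",None if r is None else round(r,3),"ty",round(ty,3),"q6",round(o["qpos"][5],2),"w",round(o["width"],1),"pos",np.round(o["ee_pos"],1))
E
python3 - <<'E'
from h import *
for c in ("side","top"):
    im=get_image(c)
    for col in HS:
        for a,uv,wh in blobs(im,col): print(c,col,a,uv,wh,np.round(back(c,uv,12),1)) if a<800 else 0
for n,p in dict(blue=(432,-251,6),green=(416,191,6),stop=(440,-108,23),col=(579,152,54),closed=(421,15,54)).items(): print(n,proj("side",p),proj("top",p))
im=get_image("top"); cv2.imwrite("pics/topz.png",cv2.resize(im[120:260,100:420],None,fx=2.5,fy=2.5,interpolation=cv2.INTER_CUBIC))
E
```

```text
side yellow 318 [198.  158.6] (np.int32(19), np.int32(29)) [839.6   8.   12. ]
side yellow 116 [227.2 280.3] (np.int32(15), np.int32(14)) [423.5 378.6  12. ]
side orange 90 [183.4 137. ] (np.int32(50), np.int32(20)) [979.9 -71.3  12. ]
side orange 55 [155.1 193.9] (np.int32(11), np.int32(7)) [813.6 236.6  12. ]
side red 188 [219.2 238.1] (np.int32(17), np.int32(15)) [532.6 273.9  12. ]
top yellow 217 [264.9 112.5] (np.int32(35), np.int32(14)) [786.6  98.4  12. ]
top yellow 174 [173.4 228. ] (np.int32(16), np.int32(15)) [428.  373.3  12. ]
top yellow 83 [264.6  75.6] (np.int32(22), np.int32(6)) [909.3  98.9  12. ]
top blue 171 [383.4 225.2] (np.int32(16), np.int32(15)) [ 434.9 -250.6   12. ]
top green 147 [234.  231.3] (np.int32(15), np.int32(14)) [417.9 191.9  12. ]
top orange 319 [335.6 224. ] (np.int32(20), np.int32(19)) [ 438.8 -109.9   12. ]
top orange 223 [452.1  64.6] (np.int32(20), np.int32(18)) [ 940.1 -494.5   12. ]
top orange 77 [263.3 104.1] (np.int32(55), np.int32(6)) [814.2 103.3  12. ]
top orange 67 [264.1  75.6] (np.int32(27), np.int32(10)) [909.3 100.4  12. ]
top orange 37 [208.1 114.2] (np.int32(11), np.int32(7)) [782.5 276.5  12. ]
top red 164 [209.  191.9] (np.int32(15), np.int32(15)) [536.5 268.8  12. ]
blue [339.20135698 165.67629917] [382.92102267 226.28396203]
green [271.95642932 240.23312475] [234.45704428 231.99945465]
stop [317.5157647  180.49730651] [335.66702201 223.40196131]
col [232.74767732 197.33633313] [246.88145481 175.37085109]
closed [304.20952649 193.85703901] [294.69803487 229.63306281]
```

View pics/topz.png

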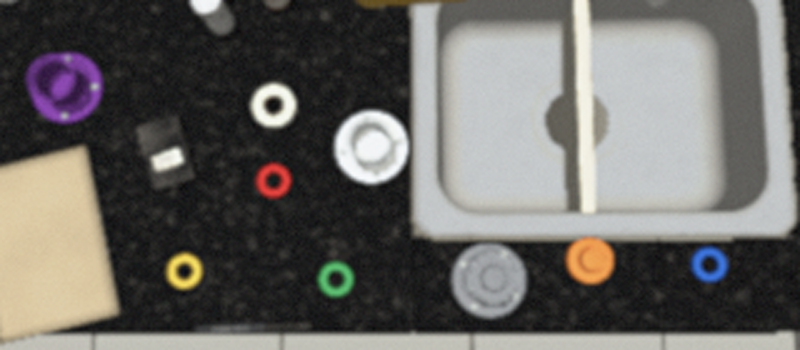

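Run:
```python
from h import *
p=tri([("side",(227.2,280.3)),("top",(173.4,228.))]);print(p)
p2=tri([("side",(219.2,238.1)),("top",(209,191.9))]);print(p2)
go(425,375,110,None)
```

```text
[427.69702134 374.49435141   5.68461082]
[536.92122794 269.45003934   6.38504865]
t 0.95 delta mm [-308.3 -149.4   93.9] roll None ty 1.298 q6 -0.02 w 88.0 pos [168.4 601.9 203.9]
```

move_arm:
  deltas:
    - [0,-0.034,-0.016,0.01,0]
    - [0,-0.068,-0.032,0.02,0]
    - [0,-0.102,-0.048,0.03,0]
    - [0,-0.136,-0.065,0.04,0]
    - [0,-0.155,-0.075,0.047,0]

```text
t: 1.37
ee_pos: [299.3, 485.3, 156.1]
orientation: [0.429, 3.112, -0.002]
ft_force: [0.8, 0.3, 0.8]
width: 87.9
```

move_arm:
  deltas:
    - [0,-0.034,-0.016,0.01,0]
    - [0,-0.068,-0.032,0.02,0]
    - [0,-0.102,-0.048,0.03,0]
    - [0,-0.136,-0.065,0.04,0]
    - [0,-0.155,-0.075,0.047,0]

```text
t: 1.78
ee_pos: [428.7, 371.5, 109.2]
orientation: [0.429, 3.112, -0.001]
ft_force: [-0.2, 0.2, 0.4]
width: 87.9
```

Run:
```python
from h import *
cv2.imwrite("pics/s1.png",get_image("side"));cv2.imwrite("pics/t1.png",get_image("top"))
for n in ["column_open","column_closed","ring_green_center"]:
  for c in ("side","top"):
    print(c,n,[(np.round(d["location"],1).tolist(),round(d["conf"],2)) for d in place_of(c,n)])
go(427,375,60)
```

```text
side column_open [([651.7, 530.9, 1.8], 0.77), ([575.4, 153.2, -0.0], 0.54)]
top column_open [([651.2, 529.6, -4.5], 0.93), ([580.0, 151.3, -1.4], 0.67)]
side column_closed [([416.1, 7.3, -2.2], 0.92)]
top column_closed [([420.7, 9.5, -0.2], 0.98), ([415.8, 193.1, 5.4], 0.65)]
side ring_green_center [([417.5, 192.0, 9.2], 0.43)]
top ring_green_center [([419.7, 193.8, 6.7], 0.54)]
t 2.18 delta mm [-1.1  0.2 50.4] roll None ty 1.3 q6 -0.6 w 87.9 pos [425.8 375.1 110.4]
```

View pics/s1.png

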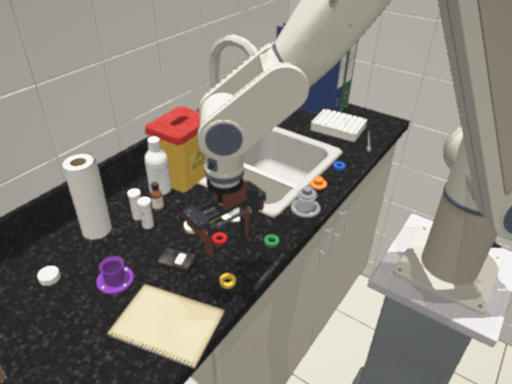

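The side view now also shows green (271,240), stopper (319,183), blue (340,166) and the grey column (305,205). I'll triangulate all of these and go down on yellow.

move_arm:
  deltas:
    - [0,-0.001,0,0.03,0]
    - [0,-0.001,0,0.06,0]
    - [0,-0.001,0,0.085,0]
    - [0,-0.001,0,0.09,0]
    - [0,-0.001,0,0.09,0]

```text
t: 2.6
ee_pos: [425.9, 373.6, 18.7]
orientation: [-0.425, -3.111, 0.004]
ft_force: [-0.1, -0.9, 0.5]
width: 87.8
```

Run:
```python
from h import *
s=get_image("side");t=get_image("top")
cv2.imwrite("pics/s2.png",cv2.resize(s[150:330,130:380],None,fx=3,fy=3,interpolation=cv2.INTER_CUBIC))
s0=cv2.imread("pics/s1.png");t0=cv2.imread("pics/top0.png")
for col in HS:
    S=[b for b in blobs(s0,col) if b[1][1]>155 and b[0]<400]; T=[b for b in blobs(t0,col) if b[1][1]>150]
    for a in S:
        for b in T: print(col,a,b,np.round(tri([("side",a[1]),("top",b[1])]),1))
go(427,375,20)
```

```text
yellow (np.int32(233), array([195.7, 160.7]), (np.int32(15), np.int32(24))) (np.int32(172), array([173.3, 228. ]), (np.int32(16), np.int32(15))) [462.6 335.3 311. ]
yellow (np.int32(109), array([227.1, 280.8]), (np.int32(17), np.int32(16))) (np.int32(172), array([173.3, 228. ]), (np.int32(16), np.int32(15))) [427.7 375.1   4.4]
blue (np.int32(109), array([339. , 165.3]), (np.int32(13), np.int32(10))) (np.int32(171), array([383.3, 225.2]), (np.int32(16), np.int32(15))) [ 434.5 -252.8    5.7]
green (np.int32(147), array([271.2, 240.1]), (np.int32(15), np.int32(13))) (np.int32(147), array([233.9, 231.3]), (np.int32(15), np.int32(14))) [417.8 192.5   6.7]
orange (np.int32(190), array([318.8, 183.2]), (np.int32(18), np.int32(15))) (np.int32(320), array([335.6, 224. ]), (np.int32(20), np.int32(19))) [ 437.3 -110.5   12.2]
orange (np.int32(55), array([155.1, 193.9]), (np.int32(11), np.int32(7))) (np.int32(320), array([335.6, 224. ]), (np.int32(20), np.int32(19))) [563.  125.7 153.1]
red (np.int32(193), array([219.2, 238.2]), (np.int32(17), np.int32(15))) (np.int32(163), array([209.1, 191.9]), (np.int32(15), np.int32(15))) [537.  269.3   5.8]
t 2.7 delta mm [0.8 0.2 0.9] roll None ty 1.299 q6 -0.6 w 87.8 pos [427.7 374.6  20.9]
```

View pics/s2.png

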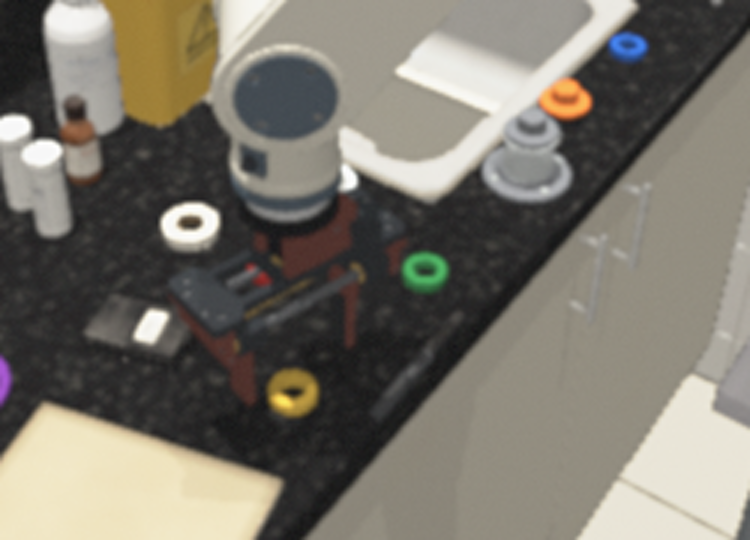

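Run:
```python
from h import *
s=get_image("side");t=get_image("top")
o=get_obs();R=Ro.from_rotvec(o["orientation"]).as_matrix();p=o["ee_pos"]
for sg in(-1,1):
    q=p+R@np.array([0,sg*44,14]);print(q,proj("side",q),proj("top",q))
cv2.imwrite("pics/s3.png",cv2.resize(s[220:320,160:300],None,fx=5,fy=5,interpolation=cv2.INTER_CUBIC))
cv2.imwrite("pics/t3.png",cv2.resize(t[180:270,120:240],None,fx=5,fy=5,interpolation=cv2.INTER_CUBIC))
```

```text
[416.47134066 332.37588719   7.45210122] [240.83816974 271.34992763] [187.2446138  231.92013227]
[440.13629708 417.13394856   7.65426606] [211.85373677 288.37230355] [159.37756426 224.04158589]
```

View pics/s3.png

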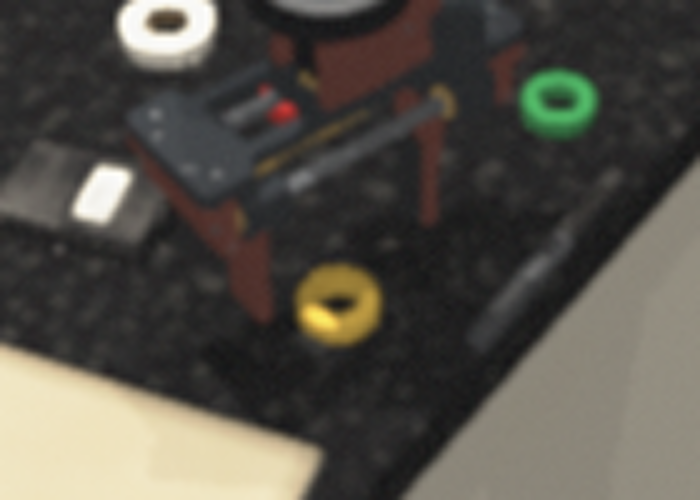

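View pics/t3.png

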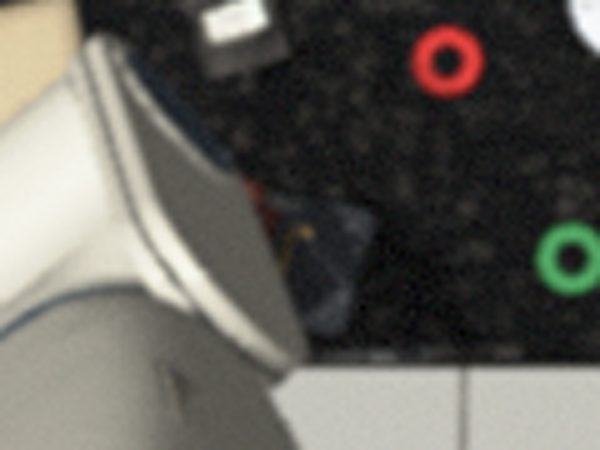

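Fingertips show about 5 px higher in the side picture, (213,284) and (246,265), than the model gives. I'll close to about 50 mm and look before gripping.

move_arm:
  deltas:
    - [105,0,0,0.001,0]
    - [105,0,0,0.001,0]
    - [105,0,0,0.001,0]

```text
t: 3.05
ee_pos: [427.8, 373.9, 19.6]
orientation: [0.427, 3.112, 0.001]
ft_force: [-0.5, -0.4, 0.3]
width: 71.1
```

Run:
```python
from h import *
s=get_image("side")
o=get_obs();R=Ro.from_rotvec(o["orientation"]).as_matrix();p=o["ee_pos"];w=o["width"]/2;print(p,w)
for sg in(-1,1):
  for dx in (-10,10):
   for dy in (0,13.5):
    q=p+R@np.array([dx,sg*(w+dy),14]);u=proj("side",q);print(u)
    cv2.circle(s,tuple(int(round(a)) for a in u),0,(255,255,0),-1)
cv2.imwrite("pics/s4.png",cv2.resize(s[230:310,180:280],None,fx=7,fy=7,interpolation=cv2.INTER_NEAREST))
```

```text
[427.7270958  373.8108801   19.44251029] 33.62156752261963
[235.53138248 271.36096617]
[239.79236505 268.8754719 ]
[240.42258622 276.11946183]
[244.70097335 273.57530719]
[213.47636675 284.22598368]
[208.87396551 286.91063253]
[218.26759255 289.29398955]
[213.64223612 292.04447042]
```

View pics/s4.png

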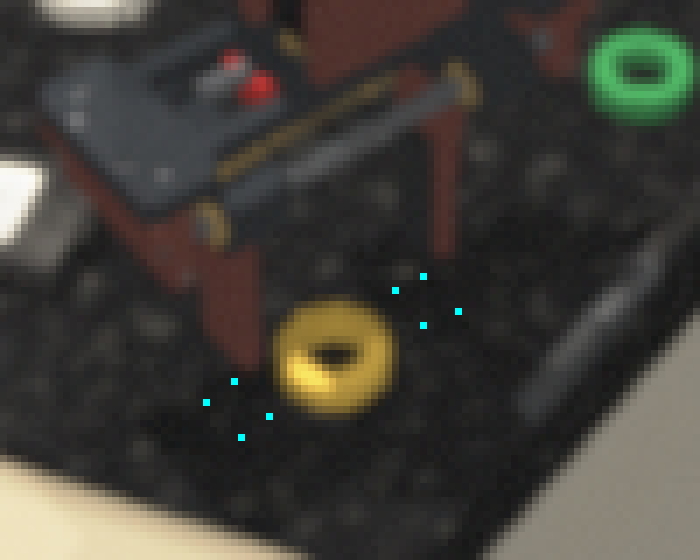

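Run:
```python
from h import *
s=get_image("side")
print(get_obs()["width"])
g=np.clip(255*(s/255.)**0.45,0,255).astype(np.uint8)
cv2.imwrite("pics/s5.png",cv2.resize(g[230:310,180:280],None,fx=7,fy=7,interpolation=cv2.INTER_CUBIC))
```

```text
63.449706599138885
```

View pics/s5.png

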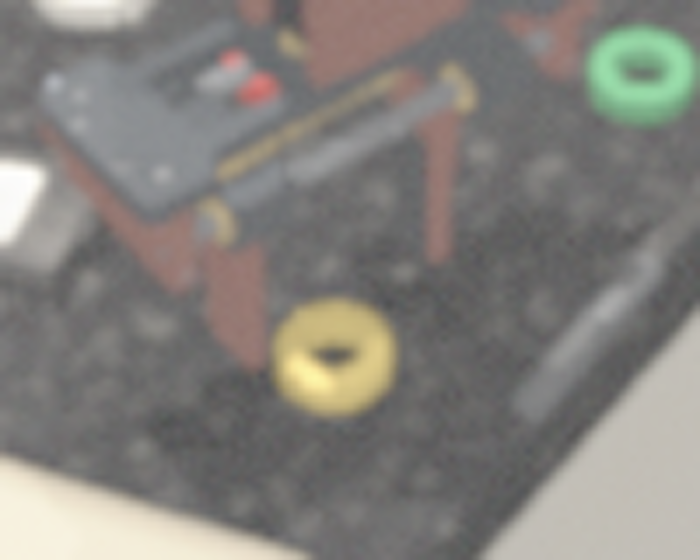

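move_arm:
  deltas:
    - [150,0,0,0,0]
    - [150,0,0,0,0]
    - [150,0,0,0,0]
    - [150,0,0,0,0]
    - [150,0,0,0,0]

```text
t: 3.57
ee_pos: [427.4, 373.6, 18.8]
orientation: [-0.427, -3.112, 0.0]
ft_force: [0.5, 0.5, 0.3]
width: 36.4
```

Run:
```python
from h import *
s=get_image("side")
o=get_obs();print(o["width"],o["ee_pos"],o["ft_force"])
g=np.clip(255*(s/255.)**0.45,0,255).astype(np.uint8)
cv2.imwrite("pics/s6.png",cv2.resize(g[230:310,180:280],None,fx=7,fy=7,interpolation=cv2.INTER_CUBIC))
```

```text
36.34983785979395 [427.43656093 373.61186289  18.81389961] [ 0.51482106  0.14839578 -0.10521236]
```

View pics/s6.png

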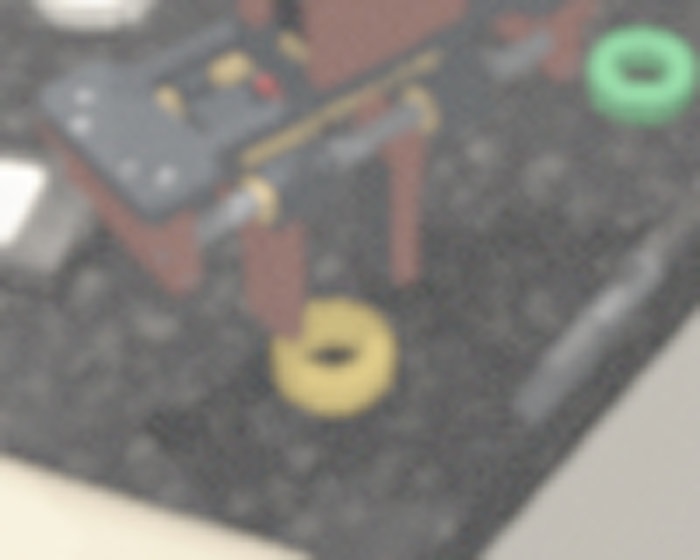

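Closed to 36 mm: missed, with the fingertips seen over the ring's top at about (221,278). The tips really stand about 10 mm higher than stated. I'll open and go lower in small steps, watching the force.

move_arm:
  deltas:
    - [75,0,0,0,0]
    - [75,0,0,0,0]
    - [75,0,0,0.002,0]
    - [75,0,0,0.004,0]
    - [75,0,0,0.006,0]

```text
t: 4.03
ee_pos: [427.4, 373.6, 12.6]
orientation: [-0.427, -3.112, 0.0]
ft_force: [0.3, 0.3, 1.2]
width: 61.2
```

Run:
```python
from h import *
s=get_image("side")
o=get_obs();print(o["width"],o["ee_pos"],o["ft_force"])
g=np.clip(255*(s/255.)**0.45,0,255).astype(np.uint8)
cv2.imwrite("pics/s7.png",cv2.resize(g[230:310,180:280],None,fx=7,fy=7,interpolation=cv2.INTER_CUBIC))
```

```text
61.58741227626263 [427.20940945 373.39284955  12.24380743] [-0.85342279  0.56930312 -0.08851551]
```

View pics/s7.png

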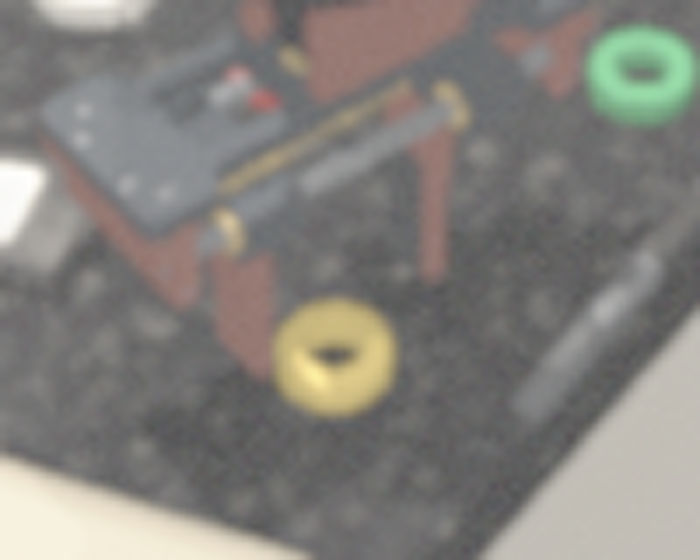

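move_arm:
  deltas:
    - [75,0,0,0.001,0]
    - [75,0,0,0.002,0]
    - [75,0,0,0.003,0]
    - [75,0,0,0.004,0]

```text
t: 4.42
ee_pos: [427.4, 373.6, 8.8]
orientation: [-0.427, -3.112, 0.0]
ft_force: [0.4, -0.6, -0.2]
width: 62.1
```

move_arm:
  deltas:
    - [75,0,0,0.001,0]
    - [75,0,0,0.002,0]
    - [75,0,0,0.002,0]

```text
t: 4.67
ee_pos: [427.4, 373.6, 6.7]
orientation: [-0.427, -3.112, 0.0]
ft_force: [0.0, -0.4, 0.3]
width: 62.2
```

Run:
```python
from h import *
s=get_image("side")
o=get_obs();print(o["width"],o["ee_pos"],o["ft_force"])
g=np.clip(255*(s/255.)**0.45,0,255).astype(np.uint8)
cv2.imwrite("pics/s8.png",cv2.resize(g[230:310,180:280],None,fx=7,fy=7,interpolation=cv2.INTER_CUBIC))
```

```text
62.38131534369654 [427.39092253 373.57064935   6.75362542] [ 0.20610901 -0.38477164  0.75715167]
```

View pics/s8.png

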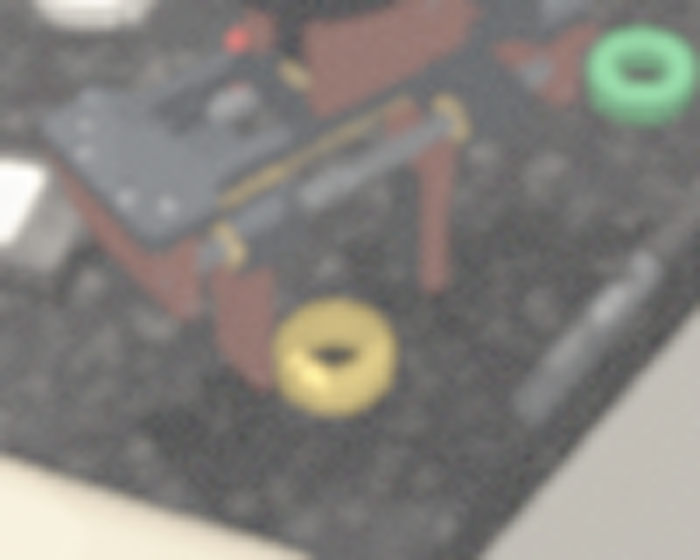

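move_arm:
  deltas:
    - [150,0,0,0,0]
    - [150,0,0,0,0]
    - [150,0,0,0,0]
    - [150,0,0,0,0]

```text
t: 5.05
ee_pos: [427.5, 373.7, 6.9]
orientation: [0.427, 3.112, 0.0]
ft_force: [0.0, 0.6, 0.2]
width: 38.9
```

Run:
```python
from h import *
s=get_image("side")
o=get_obs();print(o["width"],o["ee_pos"],o["ft_force"])
g=np.clip(255*(s/255.)**0.45,0,255).astype(np.uint8)
cv2.imwrite("pics/s9.png",cv2.resize(g[230:310,180:280],None,fx=7,fy=7,interpolation=cv2.INTER_CUBIC))
```

```text
37.070913219435 [427.47500974 373.68073949   6.94122951] [ 0.54299764  0.33738536 -0.99445258]
```

View pics/s9.png

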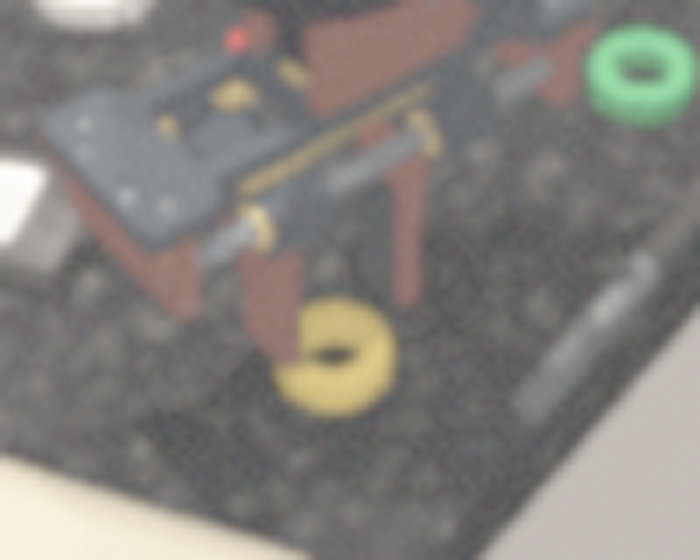

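Run:
```python
from h import *
for uv in [(222.1,282.1),(238.1,273.6),(230.1,277.9)]:
    for z in (5,12,20,25): print(uv,z,np.round(back("side",uv,z),1))
print(proj("side",(427.5,373.7,-7)),proj("side",(427.5,373.7,12)))
t=get_image("top");g=np.clip(255*(t/255.)**0.45,0,255).astype(np.uint8)
cv2.imwrite("pics/t9.png",cv2.resize(g[180:270,120:240],None,fx=6,fy=6,interpolation=cv2.INTER_CUBIC))
s=get_image("side");g=np.clip(255*(s/255.)**0.45,0,255).astype(np.uint8)
cv2.imwrite("pics/s9b.png",cv2.resize(g[100:320,130:330],None,fx=3,fy=2.7,interpolation=cv2.INTER_CUBIC))
```

```text
(222.1, 282.1) 5 [434.  385.6   5. ]
(222.1, 282.1) 12 [430.  390.3  12. ]
(222.1, 282.1) 20 [425.5 395.7  20. ]
(222.1, 282.1) 25 [422.6 399.   25. ]
(238.1, 273.6) 5 [418.9 340.6   5. ]
(238.1, 273.6) 12 [415.  345.7  12. ]
(238.1, 273.6) 20 [410.7 351.5  20. ]
(238.1, 273.6) 25 [407.9 355.1  25. ]
(230.1, 277.9) 5 [426.4 363.5   5. ]
(230.1, 277.9) 12 [422.5 368.4  12. ]
(230.1, 277.9) 20 [418.  373.9  20. ]
(230.1, 277.9) 25 [415.3 377.4  25. ]
[227.2951871  283.54959583] [227.14145327 278.3305227 ]
```

View pics/t9.png

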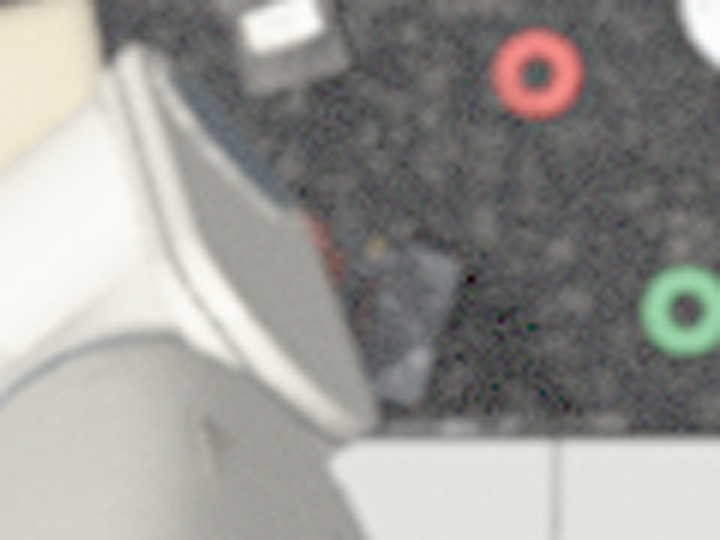

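View pics/s9b.png

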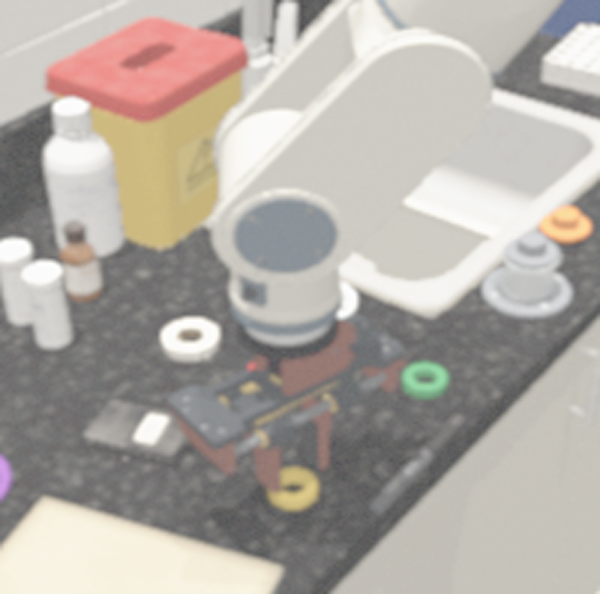

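The fingers occlude the ring and closed to 37 mm without touching it, so the tips are still above 12 mm. My estimate from the side view is tip z ≈ 20, which means the stated tip offset is off by about 24 mm. I'll open and go down until light contact to calibrate.

move_arm:
  deltas:
    - [75,0,0,0,0]
    - [75,0,0,0,0]
    - [75,0,0,0.002,0]
    - [75,0,0,0.004,0]
    - [75,0,0,0.007,0]

```text
t: 5.62
ee_pos: [427.5, 373.7, -0.2]
orientation: [0.427, 3.112, 0.0]
ft_force: [0.2, -0.6, -0.8]
width: 61.5
```

move_arm:
  deltas:
    - [75,0,0,0.001,0]
    - [75,0,0,0.002,0]
    - [75,0,0,0.003,0]
    - [75,0,0,0.003,0]

```text
t: 5.95
ee_pos: [427.3, 373.6, -3.4]
orientation: [-0.427, -3.112, 0.0]
ft_force: [0.8, -0.5, 0.2]
width: 62.0
```

```bash
cat >> h.py <<'E'
def snap(n,cam="side",box=(180,230,280,310),f=7,gam=0.45):
    s=get_image(cam);o=get_obs();print("t",round(o["t"],2),"w",round(o["width"],1),np.round(o["ee_pos"],1),np.round(o["ft_force"],1))
    g=np.clip(255*(s/255.)**gam,0,255).astype(np.uint8)
    x0,y0,x1,y1=box
    cv2.imwrite(n,cv2.resize(g[y0:y1,x0:x1],None,fx=f,fy=f,interpolation=cv2.INTER_CUBIC));return s
E
python3 - <<'E'
from h import *
snap("pics/s10.png")
E
```

```text
t 6.0 w 61.7 [427.4 373.6  -3.2] [ 0.2 -0.3 -0. ]
```

View pics/s10.png

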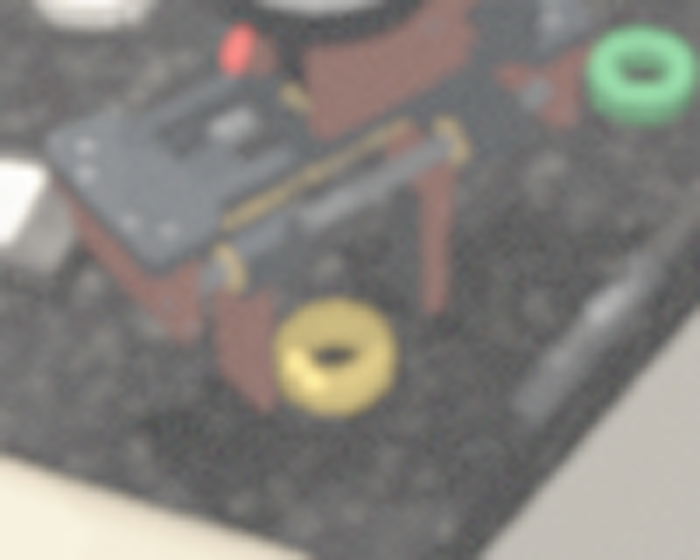

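move_arm:
  deltas:
    - [75,0,0,0.001,0]
    - [75,0,0,0.002,0]
    - [75,0,0,0.003,0]
    - [75,0,0,0.003,0]

```text
t: 6.33
ee_pos: [427.4, 373.6, -6.3]
orientation: [-0.427, -3.112, 0.0]
ft_force: [-0.3, 1.0, -0.4]
width: 62.0
```

move_arm:
  deltas:
    - [75,0,0,0.001,0]
    - [75,0,0,0.002,0]
    - [75,0,0,0.002,0]

```text
t: 6.58
ee_pos: [427.4, 373.5, -8.3]
orientation: [-0.427, -3.112, 0.0]
ft_force: [0.5, -0.8, -0.1]
width: 62.0
```

move_arm:
  deltas:
    - [75,0,0,0.001,0]
    - [75,0,0,0.002,0]
    - [75,0,0,0.002,0]

```text
t: 6.83
ee_pos: [427.4, 373.6, -10.3]
orientation: [-0.427, -3.112, 0.0]
ft_force: [0.1, 0.2, -0.2]
width: 62.1
```

Run:
```python
from h import *
snap("pics/s11.png")
```

```text
t 6.88 w 62.1 [427.3 373.6 -10.3] [0.5 0.3 0.9]
```

View pics/s11.png

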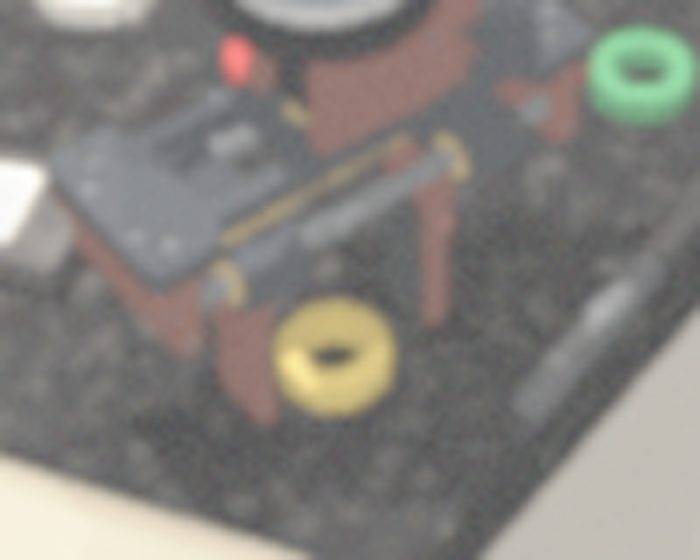

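Tips now appear at (218,291) and (242,276), which matches a real tip height of about 5 mm. Closing.

move_arm:
  deltas:
    - [150,0,0,0,0]
    - [150,0,0,0,0]
    - [150,0,0,0,0]
    - [150,0,0,0,0]

```text
t: 7.22
ee_pos: [427.5, 373.6, -10.1]
orientation: [0.427, 3.112, 0.0]
ft_force: [-0.9, 0.2, -0.3]
width: 38.8
```

Run:
```python
from h import *
snap("pics/s12.png")
```

```text
t 7.27 w 38.4 [427.5 373.7 -10.1] [-0.8 -1.   0.4]
```

View pics/s12.png

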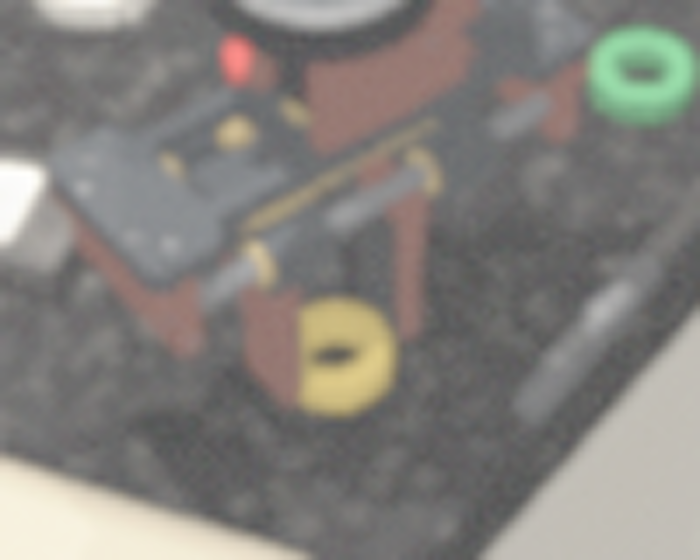

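move_arm:
  deltas:
    - [180,0,0,0,0]
    - [180,0,0,0,0]
    - [180,0,0,0,0]

```text
t: 7.52
ee_pos: [427.5, 373.7, -10.1]
orientation: [0.427, 3.112, 0.0]
ft_force: [0.2, 0.7, 0.0]
width: 38.1
```

Run:
```python
from h import *
snap("pics/s13.png")
```

```text
t 7.57 w 38.1 [427.5 373.7 -10.1] [-1.1 -0.   0.1]
```

View pics/s13.png

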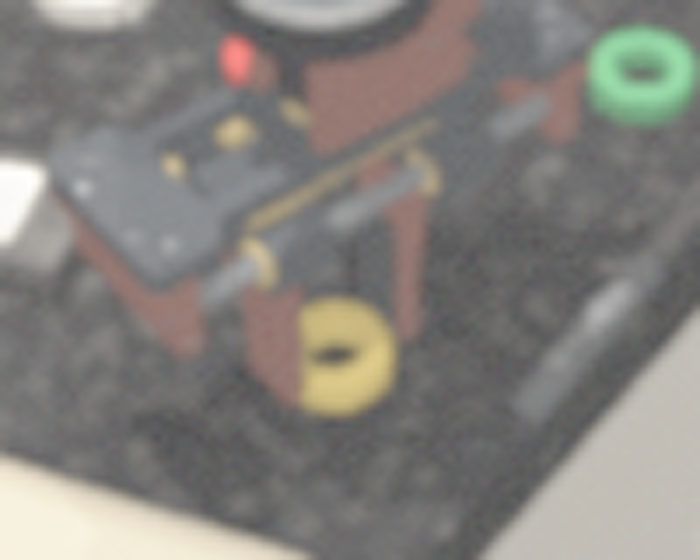

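move_arm:
  deltas:
    - [180,0,0,-0.02,0]
    - [180,0,0,-0.05,0]
    - [180,0,0,-0.08,0]
    - [180,0,0,-0.1,0]
    - [180,0,0,-0.1,0]

```text
t: 7.98
ee_pos: [429.6, 375.5, 94.0]
orientation: [0.427, 3.108, 0.008]
ft_force: [0.6, -0.4, -0.2]
width: 38.1
```

Run:
```python
from h import *
snap("pics/s14.png",box=(180,200,280,290))
go(580,152,90)
```

```text
t 8.03 w 38.1 [428.7 374.7  92. ] [ 0.4 -0.3 -0.7]
t 8.03 delta mm [-205.7 -173.7    1.9] roll None ty 1.298 q6 -0.6 w 38.1 pos [428.7 374.7  92. ]
```

View pics/s14.png

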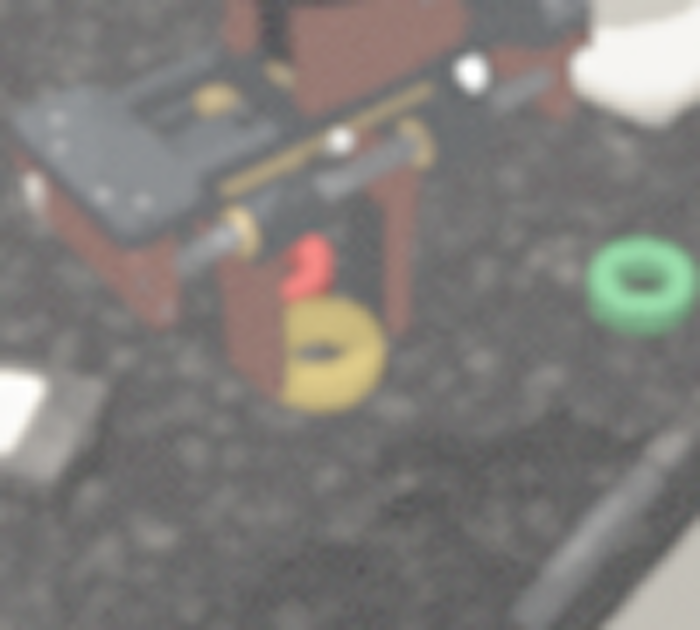

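Run:
```python
from h import *
t=cv2.imread("pics/top0.png")
h=cv2.cvtColor(t,cv2.COLOR_BGR2HSV)
sub=np.zeros(h.shape[:2],np.uint8);sub[155:203,228:264]=1
m=((h[...,2]>120)&(sub>0)).astype(np.uint8)
n,l,s,c=cv2.connectedComponentsWithStats(m);print(s[1:],c[1:])
i=1+np.argmax(s[1:,4]);cn=max(cv2.findContours((l==i).astype(np.uint8),0,1)[0],key=cv2.contourArea)
e=cv2.fitEllipse(cn);print(e,back("top",e[0],5))
cv2.imwrite("pics/tc.png",cv2.resize(t[150:210,215:285],None,fx=9,fy=9,interpolation=cv2.INTER_CUBIC))
for c in ("top",):
  for d in regions_of(c,"column_open"):
    r=d["region"].astype(np.uint8);cn=max(cv2.findContours(r,0,1)[0],key=cv2.contourArea)
    e=cv2.fitEllipse(cn);print(c,d["conf"],e,back(c,e[0],5))
```

```text
[[234 164  30  30 701]] [[248.17118402 178.34950071]]
((248.18870544433594, 178.3431854248047), (28.854110717773438, 29.15757942199707), 73.86029815673828) [578.87497751 150.44771322   5.        ]
top 0.78 ((248.50848388671875, 178.7048797607422), (26.519941329956055, 26.88129234313965), 153.99928283691406) [577.74639732 149.46523512   5.        ]
top 0.57 ((125.94207763671875, 154.3409423828125), (27.121192932128906, 29.127315521240234), 87.19482421875) [656.57119702 531.51790414   5.        ]
```

View pics/tc.png

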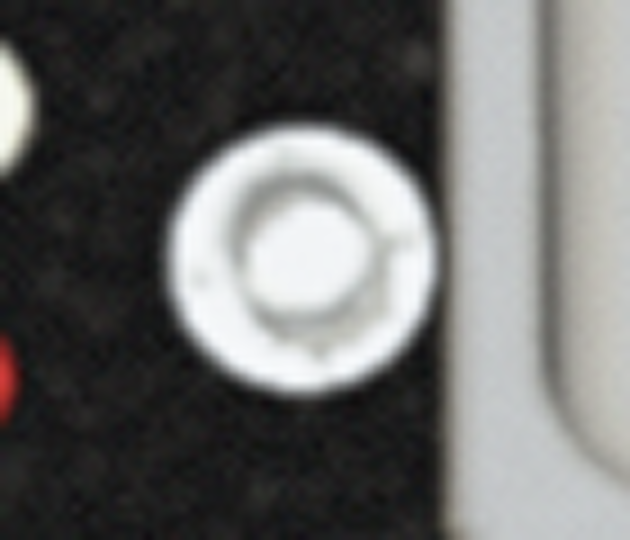

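move_arm:
  deltas:
    - [180,-0.026,-0.022,0,0]
    - [180,-0.052,-0.044,0,0]
    - [180,-0.078,-0.066,0,0]
    - [180,-0.103,-0.087,0,0]
    - [180,-0.103,-0.087,0,0]

```text
t: 8.5
ee_pos: [504.7, 257.9, 88.1]
orientation: [-0.432, -3.11, 0.003]
ft_force: [-0.7, 1.1, -0.3]
width: 38.4
```

move_arm:
  deltas:
    - [180,-0.026,-0.022,0,0]
    - [180,-0.052,-0.044,0,0]
    - [180,-0.078,-0.066,0,0]
    - [180,-0.102,-0.087,0,0]
    - [180,-0.102,-0.087,0,0]

```text
t: 8.92
ee_pos: [579.8, 147.1, 88.3]
orientation: [-0.433, -3.111, 0.002]
ft_force: [-0.2, 0.5, 1.0]
width: 38.0
```

Run:
```python
from h import *
s=snap("pics/s15.png",box=(180,150,280,240))
t=get_image("top");cv2.imwrite("pics/t15.png",cv2.resize(t[130:220,200:300],None,fx=7,fy=7))
print([b for b in blobs(s,"yellow")],[b for b in blobs(t,"yellow")])
go(578.5,151,90)
print(proj("side",(578.5,151,106)),proj("top",(578.5,151,106)))
```

```text
t 8.97 w 38.3 [578.2 148.8  88.2] [ 0.  -0.1  0.3]
[(np.int32(199), array([194.8, 161.9]), (np.int32(14), np.int32(25)))] [(np.int32(80), array([274.5, 112.2]), (np.int32(17), np.int32(10))), (np.int32(66), array([264.1,  75.7]), (np.int32(23), np.int32(6)))]
t 9.02 delta mm [-1.   1.3 -1.8] roll None ty 1.296 q6 -1.06 w 38.2 pos [577.2 150.   88.2]
[232.87782132 182.62258121] [246.30581178 172.1221854 ]
```

View pics/s15.png

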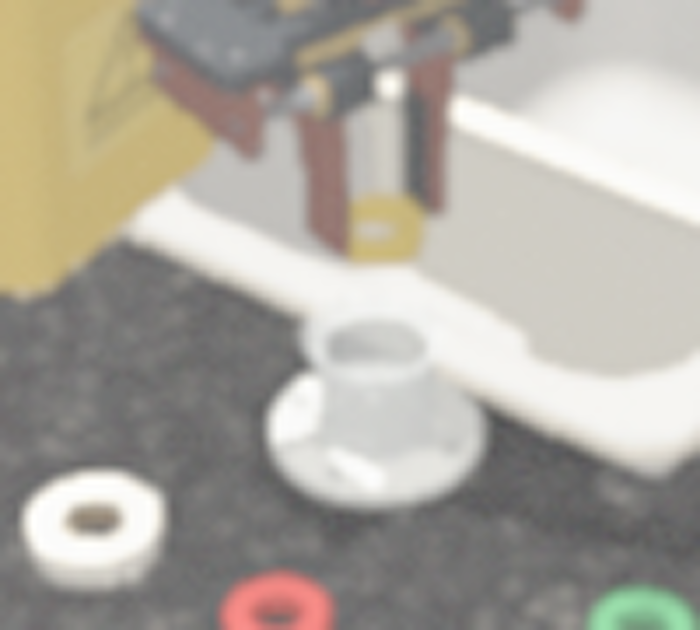

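View pics/t15.png

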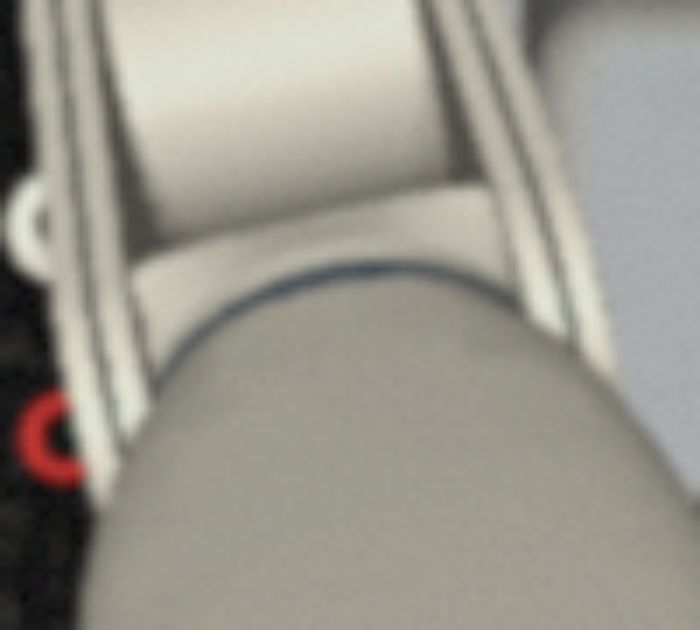

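Run:
```python
from h import *
s=get_image("side")
print(back("side",(233.9,212.3),5))
for d in regions_of("side","column_open"):
    r=d["region"].astype(np.uint8);y,x=np.nonzero(r);print(d["conf"],x.min(),x.max(),y.min(),y.max())
    cv2.imwrite("pics/r.png",cv2.resize(r[150:240,180:280]*255,None,fx=7,fy=7)) if x.min()>150 else 0
cam=np.zeros(3)
# predicted outlines for candidate axis
a=np.linspace(0,2*np.pi,200)
for cx,cy,col in ((578.5,151,(0,0,255)),):
    img=cv2.resize(s[150:240,180:280],None,fx=7,fy=7,interpolation=cv2.INTER_CUBIC)
    for rr,z in ((44,6),(44,0),(29,54),(26,54)):
        P=np.array([proj("side",(cx+rr*np.cos(t),cy+rr*np.sin(t),z)) for t in a]);P=((P-[180,150]+.5)*7).astype(np.int32)
        cv2.polylines(img,[P],True,col,1)
    o=get_obs();e=o["ee_pos"]
    for z in (e[2]+10,e[2]+22):
        P=np.array([proj("side",(e[0]+20*np.cos(t),e[1]+20*np.sin(t),z)) for t in a]);P=((P-[180,150]+.5)*7).astype(np.int32)
        cv2.polylines(img,[P],True,(255,0,0),1)
cv2.imwrite("pics/ov.png",img);print(e)
```

```text
[571.61379498 157.09603103   5.        ]
0.97 96 133 256 294
0.65 219 247 192 221
[576.55447594 151.39554667  88.66074668]
```

View pics/ov.png

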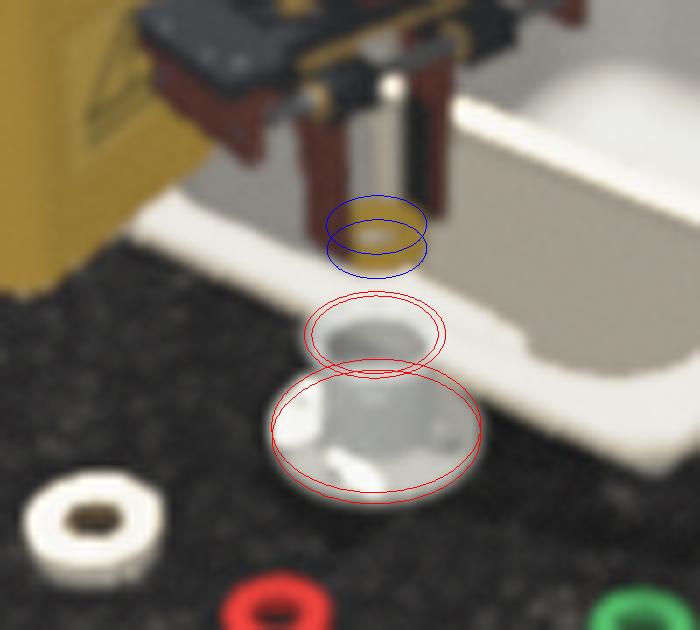

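The overlay shows the column model (578.5,151) and the held ring both matching the picture. Lowering to the mouth.

move_arm:
  deltas:
    - [180,-0.0015,0,0.02,0]
    - [180,-0.0015,0,0.035,0]
    - [180,-0.0015,0,0.04,0]
    - [180,-0.0015,0,0.044,0]
    - [180,-0.0015,0,0.044,0]

```text
t: 9.53
ee_pos: [578.4, 151.2, 45.2]
orientation: [-0.425, -3.111, 0.001]
ft_force: [0.2, -0.7, -0.1]
width: 38.1
```

```bash
cat >> h.py <<'E'
def ov(n,ring_off=(0,0),box=(180,150,280,240),C=(578.5,151)):
    s=get_image("side");o=get_obs();e=o["ee_pos"];print("t",round(o["t"],2),"w",round(o["width"],1),np.round(e,1),np.round(o["ft_force"],1))
    a=np.linspace(0,2*np.pi,200);x0,y0,x1,y1=box
    img=cv2.resize(s[y0:y1,x0:x1],None,fx=7,fy=7,interpolation=cv2.INTER_CUBIC)
    for cx,cy,rr,z,col in ((*C,44,6,(0,0,255)),(*C,29,54,(0,0,255)),(*C,26,54,(0,0,255)),(e[0]+ring_off[0],e[1]+ring_off[1],20,e[2]+10,(255,0,0)),(e[0]+ring_off[0],e[1]+ring_off[1],20,e[2]+22,(255,0,0))):
        P=np.array([proj("side",(cx+rr*np.cos(t),cy+rr*np.sin(t),z)) for t in a]);P=((P-[x0,y0]+.5)*7).astype(np.int32)
        cv2.polylines(img,[P],True,col,1)
    cv2.imwrite(n,img)
E
python3 - <<'E'
from h import *
ov("pics/ov2.png")
go(578.5,151,41)
E
```

```text
t 9.58 w 38.2 [579.1 151.1  45.9] [-0.5  0.3 -0.5]
t 9.58 delta mm [ 0.5 -0.3  4.9] roll None ty 1.299 q6 -1.06 w 38.2 pos [579.1 151.1  45.9]
```

View pics/ov2.png

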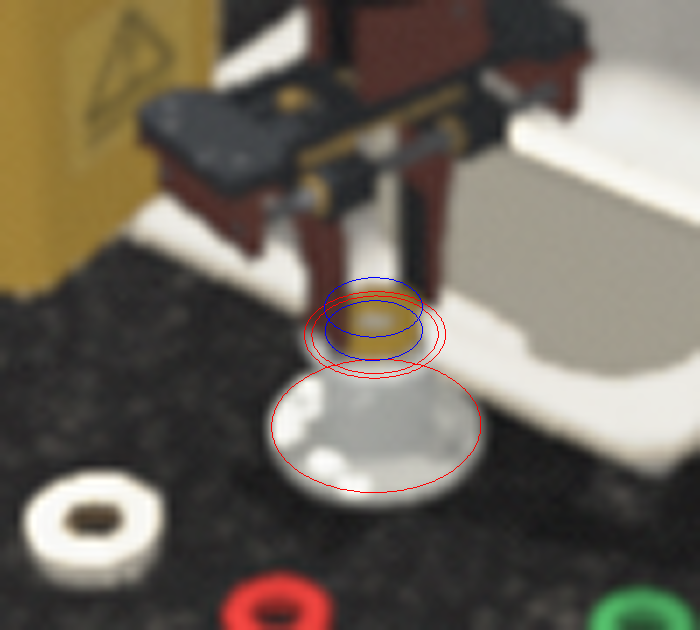

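move_arm:
  deltas:
    - [180,0.0005,0,0.002,0]
    - [180,0.0005,0,0.004,0]
    - [180,0.0005,0,0.006,0]
    - [180,0.0005,0,0.006,0]

```text
t: 9.92
ee_pos: [578.9, 150.5, 39.9]
orientation: [0.427, 3.112, -0.0]
ft_force: [-0.6, 1.1, 0.2]
width: 38.2
```

Run:
```python
from h import *
ov("pics/ov3.png")
```

```text
t 9.97 w 38.4 [579.  150.5  39.9] [-0.4 -0.5 -0.4]
```

View pics/ov3.png

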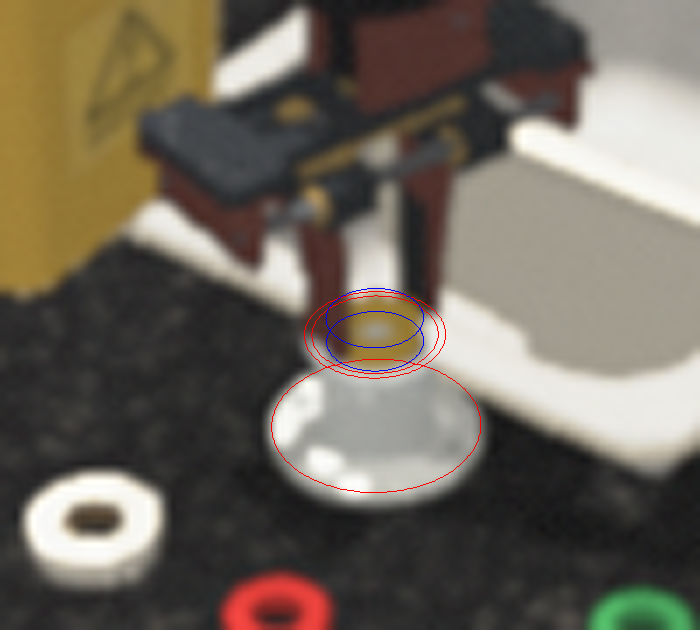

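move_arm:
  deltas:
    - [60,0,0,0,0]
    - [60,0,0,0,0]
    - [60,0,0,0,0]
    - [60,0,0,0,0]
    - [60,0,0,-0.003,0]

```text
t: 10.38
ee_pos: [578.6, 150.5, 42.6]
orientation: [-0.427, -3.112, 0.0]
ft_force: [0.5, 0.1, -0.8]
width: 66.1
```

move_arm:
  deltas:
    - [0,0,0,-0.03,0]
    - [0,0,0,-0.05,0]
    - [0,0,0,-0.05,0]

```text
t: 10.63
ee_pos: [581.7, 151.2, 96.9]
orientation: [0.426, 3.106, 0.004]
ft_force: [-1.0, 0.7, -0.2]
width: 83.3
```

Run:
```python
from h import *
ov("pics/ov4.png")
go(434.5,-252,92)
```

```text
t 10.68 w 86.3 [580.7 151.   95.1] [ 0.7 -0.1  0.5]
t 10.68 delta mm [  32.2 -427.5    2.1] roll None ty 1.298 q6 -1.06 w 86.3 pos [580.7 151.   95.1]
```

View pics/ov4.png

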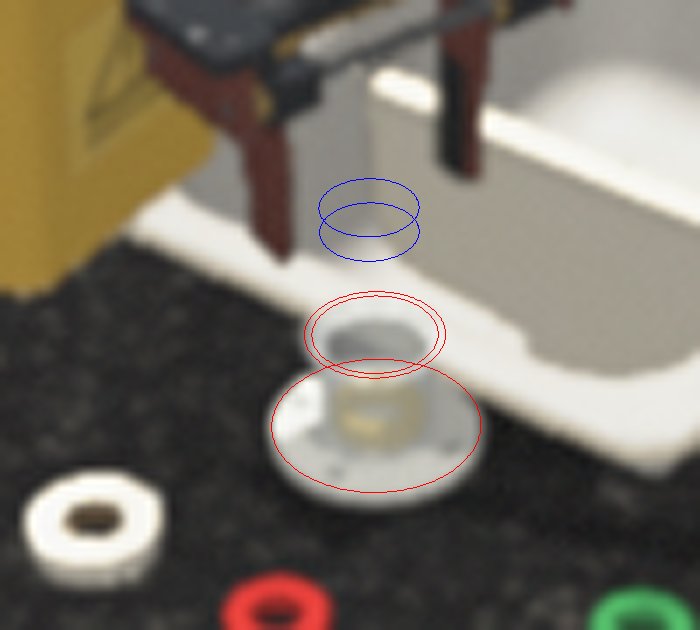

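Yellow lies flat at the bottom of the column (side px about (234,209)). Next, blue.

move_arm:
  deltas:
    - [0,0.0026,-0.036,0,0]
    - [0,0.0052,-0.072,0,0]
    - [0,0.008,-0.108,0,0]
    - [0,0.0105,-0.142,0,0]
    - [0,0.0105,-0.142,0,0]

```text
t: 11.1
ee_pos: [527.0, 12.6, 91.6]
orientation: [-0.431, -3.108, 0.002]
ft_force: [0.1, 0.7, -0.8]
width: 87.5
```

move_arm:
  deltas:
    - [0,0.0026,-0.036,0,0]
    - [0,0.0052,-0.072,0,0]
    - [0,0.008,-0.108,0,0]
    - [0,0.0105,-0.142,0,0]
    - [0,0.0105,-0.142,0,0]

```text
t: 11.52
ee_pos: [479.9, -120.8, 92.0]
orientation: [-0.432, -3.11, 0.001]
ft_force: [-0.0, 0.6, -0.6]
width: 87.9
```

move_arm:
  deltas:
    - [0,0.0026,-0.036,0,-0.1]
    - [0,0.0052,-0.072,0,-0.2]
    - [0,0.008,-0.108,0,-0.273]
    - [0,0.0105,-0.142,0,-0.273]
    - [0,0.0105,-0.142,0,-0.273]

```text
t: 11.93
ee_pos: [432.7, -255.0, 92.4]
orientation: [-0.005, -3.142, 0.001]
ft_force: [-0.1, -0.1, 0.4]
width: 87.6
```

Run:
```python
from h import *
s=snap("pics/s16.png",box=(270,100,400,220),f=6,gam=.7)
go(434.5,-251.5,-9,np.pi/2)
print(blobs(s,"blue")[:3],[(np.round(d["location"],1),d["conf"]) for d in place_of("side","ring_blue_center")])
```

```text
t 11.98 w 88.0 [ 433.1 -253.    92.2] [0.5 0.7 0.4]
t 11.98 delta mm [ -1.5   1.5 101.2] roll -0.004 ty 1.567 q6 -2.12 w 88.0 pos [ 433.1 -253.    92.2]
[(np.int32(4225), array([306.8,  68.5]), (np.int32(67), np.int32(88))), (np.int32(107), array([338.8, 165.6]), (np.int32(13), np.int32(10)))] [(array([ 432.2, -249. ,    5.8]), 0.61)]
```

View pics/s16.png

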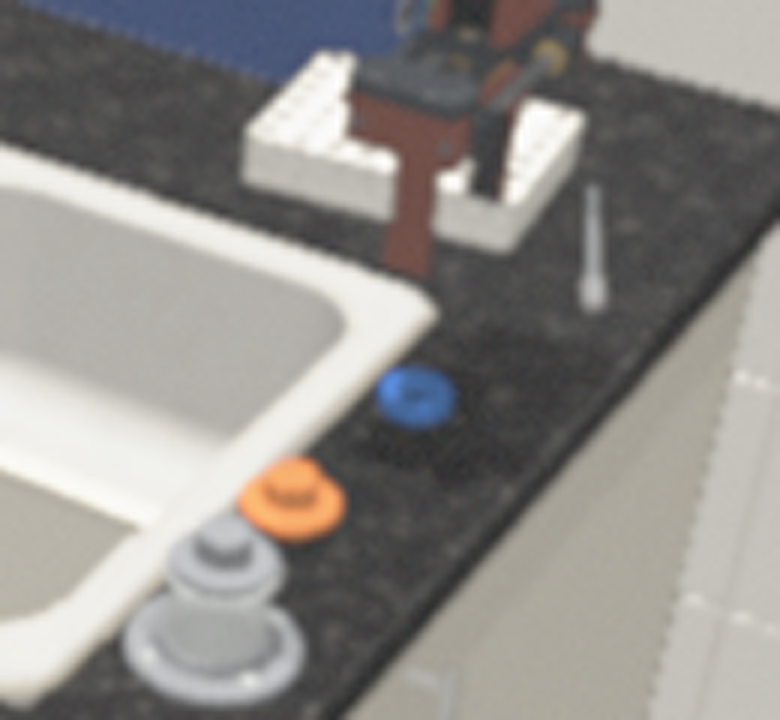

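move_arm:
  deltas:
    - [40,-0.001,0.001,0.035,0]
    - [40,-0.001,0.001,0.07,0]
    - [40,-0.001,0.001,0.092,0]
    - [40,-0.001,0.001,0.098,0]
    - [40,-0.001,0.001,0.098,0]

```text
t: 12.45
ee_pos: [433.9, -248.1, -6.8]
orientation: [0.003, -3.138, -0.004]
ft_force: [0.4, 0.8, -0.1]
width: 74.2
```

Run:
```python
from h import *
s=snap("pics/s17.png",box=(300,120,380,200),f=7,gam=.5)
go(434.5,-251.5,-10,np.pi/2)
```

```text
t 12.5 w 74.3 [ 434.9 -248.9   -5.5] [-0.2  0.7 -0.7]
t 12.5 delta mm [ 0.4 -2.6  4.5] roll 0.002 ty 1.572 q6 -2.12 w 74.3 pos [ 434.9 -248.9   -5.5]
```

View pics/s17.png

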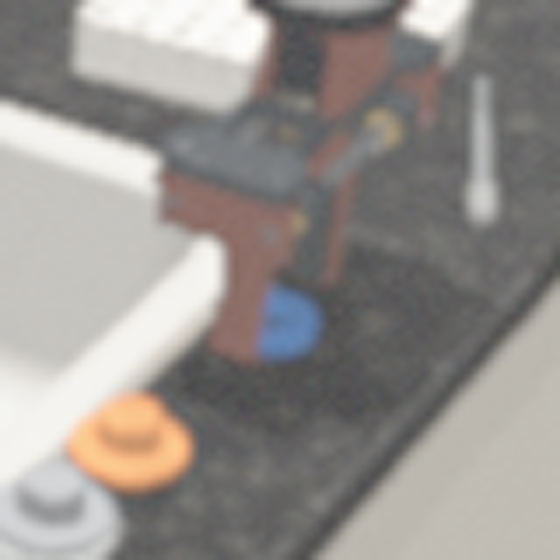

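move_arm:
  deltas:
    - [60,0,-0.001,0.002,0]
    - [60,0,-0.002,0.0045,0]
    - [60,0,-0.002,0.0045,0]

```text
t: 12.75
ee_pos: [435.7, -252.6, -8.7]
orientation: [-0.0, 3.14, -0.002]
ft_force: [0.1, 0.1, 0.7]
width: 67.3
```

move_arm:
  deltas:
    - [180,0,0,0,0]
    - [180,0,0,0,0]
    - [180,0,0,0,0]
    - [180,0,0,0,0]
    - [180,0,0,0,0]

```text
t: 13.17
ee_pos: [434.9, -252.3, -9.4]
orientation: [-0.0, 3.141, -0.0]
ft_force: [-1.1, -0.4, 1.7]
width: 38.3
```

Run:
```python
from h import *
s=snap("pics/s18.png",box=(300,120,380,200),f=7,gam=.5)
```

```text
t 13.22 w 38.1 [ 434.9 -252.3   -9.4] [-0.3  0.1  3. ]
```

View pics/s18.png

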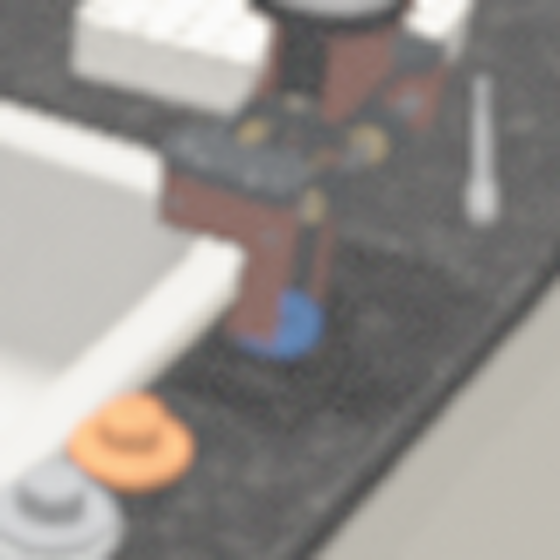

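move_arm:
  deltas:
    - [180,0,0,-0.02,0]
    - [180,0,0,-0.055,0]
    - [180,0,0,-0.09,0]
    - [180,-0.003,0.01,-0.1,0]
    - [180,-0.01,0.04,-0.1,0]

```text
t: 13.63
ee_pos: [447.3, -215.0, 93.5]
orientation: [0.005, 3.135, -0.006]
ft_force: [0.7, 0.2, 0.1]
width: 38.0
```

Run:
```python
from h import *
s=snap("pics/s19.png",box=(270,100,400,220),f=6,gam=.7)
go(578.5,151,90)
```

```text
t 13.68 w 37.7 [ 446.1 -208.9   91.7] [ 0.1  3.1 -0.9]
t 13.68 delta mm [-131.8  360.1    2.1] roll None ty 1.569 q6 -2.03 w 37.7 pos [ 446.1 -208.9   91.7]
```

View pics/s19.png

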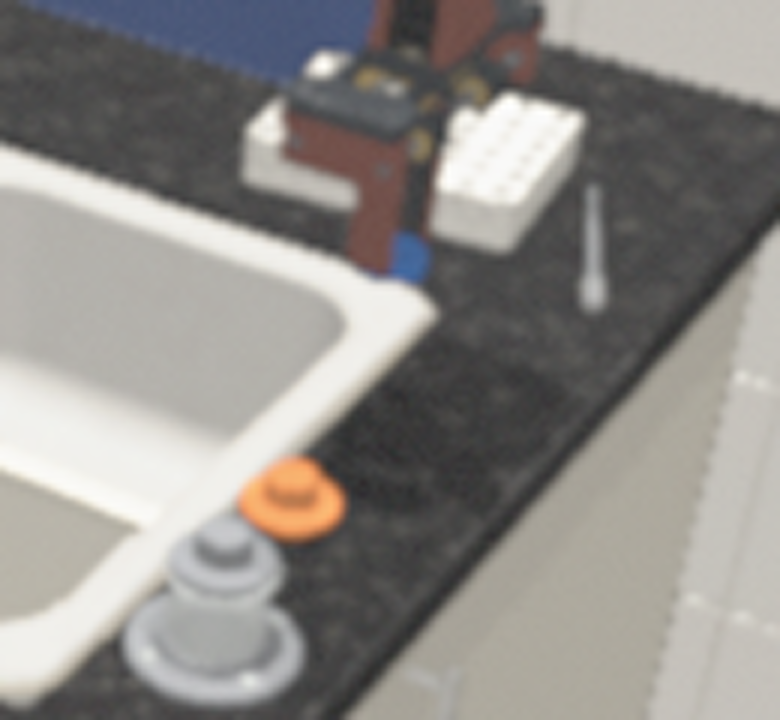

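move_arm:
  deltas:
    - [180,-0.013,0.036,0,0]
    - [180,-0.026,0.072,0,0]
    - [180,-0.039,0.108,0,0]
    - [180,-0.053,0.144,0,0]
    - [180,-0.06,0.163,0,0]

```text
t: 14.1
ee_pos: [505.4, -45.7, 89.8]
orientation: [0.003, -3.141, -0.001]
ft_force: [0.2, -0.6, -0.4]
width: 37.6
```

move_arm:
  deltas:
    - [180,-0.013,0.036,0,0]
    - [180,-0.026,0.072,0,0]
    - [180,-0.039,0.108,0,0]
    - [180,-0.053,0.144,0,0]
    - [180,-0.06,0.163,0,0]

```text
t: 14.52
ee_pos: [565.5, 117.8, 89.8]
orientation: [-0.004, 3.141, 0.001]
ft_force: [-0.2, -1.8, -0.1]
width: 37.6
```

move_arm:
  deltas:
    - [180,-0.0136,0.0373,0,0]
    - [180,-0.0136,0.0373,0,0]
    - [180,-0.0136,0.0373,0.01,0]
    - [180,-0.0136,0.0373,0.02,0]
    - [180,-0.0136,0.0373,0.02,0]

```text
t: 14.93
ee_pos: [575.6, 149.8, 67.3]
orientation: [-0.001, -3.136, 0.002]
ft_force: [-0.6, -0.2, -0.6]
width: 37.8
```

Run:
```python
from h import *
ov("pics/ov5.png")
go(578.5,151,41)
```

```text
t 14.98 w 37.9 [576.2 149.7  68.2] [ 0.6 -0.3 -0.3]
t 14.98 delta mm [-2.4  1.3 27.2] roll None ty 1.57 q6 -1.34 w 37.9 pos [576.2 149.7  68.2]
```

View pics/ov5.png

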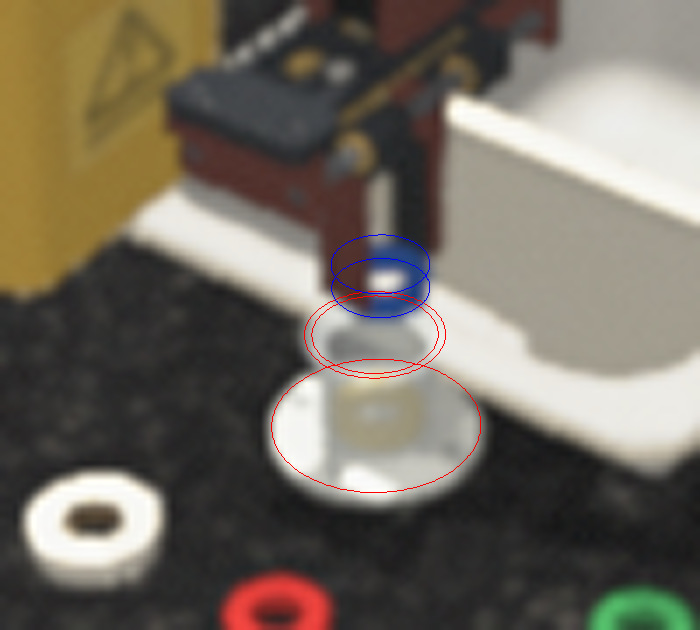

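move_arm:
  deltas:
    - [180,-0.001,0.001,0.01,0]
    - [180,-0.001,0.001,0.018,0]
    - [180,-0.001,0.001,0.022,0]
    - [180,-0.001,0.001,0.022,0]

```text
t: 15.32
ee_pos: [578.5, 151.5, 47.0]
orientation: [-0.001, -3.139, 0.001]
ft_force: [-0.0, 0.0, -0.8]
width: 38.1
```

Run:
```python
from h import *
ov("pics/ov6.png")
go(578.5,151,40)
```

```text
t 15.37 w 37.9 [578.9 151.7  47.7] [ 0.3  0.3 -0.2]
t 15.37 delta mm [ 0.4 -0.7  7.7] roll None ty 1.57 q6 -1.33 w 37.9 pos [578.9 151.7  47.7]
```

View pics/ov6.png

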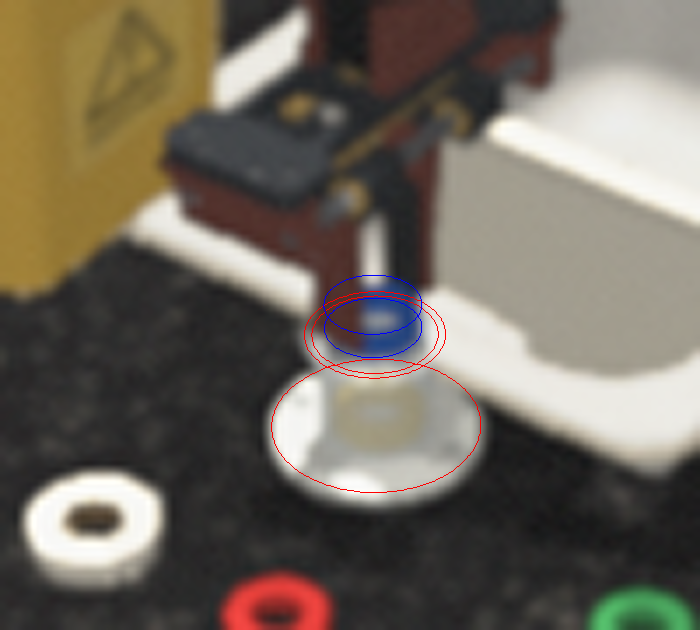

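move_arm:
  deltas:
    - [180,0,0,0.003,0]
    - [180,0,0,0.006,0]
    - [180,0,0,0.007,0]
    - [180,0,0,0.007,0]

```text
t: 15.7
ee_pos: [579.2, 152.1, 41.2]
orientation: [0.0, -3.141, 0.0]
ft_force: [-0.6, 1.2, 0.4]
width: 38.2
```

move_arm:
  deltas:
    - [60,0,0,0,0]
    - [60,0,0,0,0]
    - [60,0,0,0,0]
    - [60,0,0,0,0]
    - [60,0,0,-0.003,0]

```text
t: 16.12
ee_pos: [579.0, 152.1, 44.1]
orientation: [0.0, -3.141, 0.0]
ft_force: [0.2, -0.4, -0.2]
width: 66.1
```

move_arm:
  deltas:
    - [0,0,0,-0.03,0]
    - [0,0,0,-0.05,0]
    - [0,0,0,-0.05,0]

```text
t: 16.37
ee_pos: [582.1, 152.8, 98.4]
orientation: [-0.0, 3.135, 0.002]
ft_force: [0.2, 0.1, -0.4]
width: 83.7
```

Run:
```python
from h import *
ov("pics/ov7.png")
go(418,192,90)
```

```text
t 16.42 w 86.7 [581.1 152.6  96.6] [ 0.3 -0.1 -0.4]
t 16.42 delta mm [163.1  39.5   6. ] roll None ty 1.571 q6 -1.33 w 86.7 pos [581.1 152.6  96.6]
```

View pics/ov7.png

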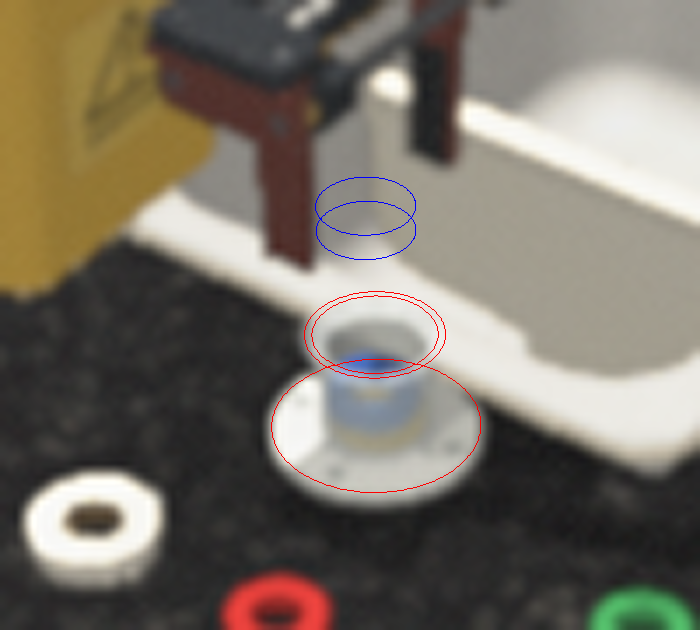

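```bash
cat >> h.py <<'E'
def stack(n,zs=(6,18,30),C=(578.5,151),rr=20,box=(205,180,260,235)):
    s=get_image("side");a=np.linspace(0,2*np.pi,200);x0,y0,x1,y1=box
    g=np.clip(255*(s/255.)**.7,0,255).astype(np.uint8)
    img=cv2.resize(g[y0:y1,x0:x1],None,fx=7,fy=7,interpolation=cv2.INTER_CUBIC);im0=img.copy()
    for z in zs:
        P=np.array([proj("side",(C[0]+rr*np.cos(t),C[1]+rr*np.sin(t),z)) for t in a]);P=((P-[x0,y0]+.5)*7).astype(np.int32)
        cv2.polylines(img,[P],True,(0,0,255),1)
    cv2.imwrite(n,np.hstack([im0,img]))
E
python3 - <<'E'
from h import *
stack("pics/st1.png")
E
```

```text
(no output)
```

View pics/st1.png

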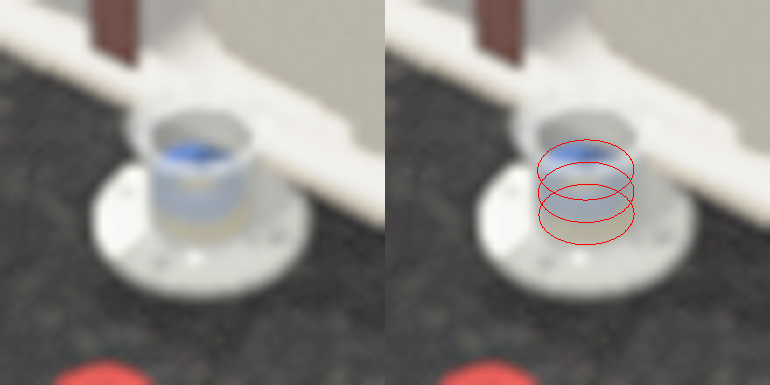

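Blue lies flat on yellow, matching the expected outlines. Next, green.

move_arm:
  deltas:
    - [0,0.036,0.009,0,0]
    - [0,0.072,0.018,0,0]
    - [0,0.108,0.027,0,0]
    - [0,0.144,0.036,0,0]
    - [0,0.161,0.04,0,0]

```text
t: 16.88
ee_pos: [412.6, 191.3, 92.7]
orientation: [0.001, -3.136, 0.003]
ft_force: [-1.0, 0.3, 0.2]
width: 87.8
```

move_arm:
  deltas:
    - [40,0,0,0.02,0]
    - [40,0,0,0.05,0]
    - [40,0,0,0.08,0]
    - [40,0,0,0.088,0]
    - [40,0,0,0.088,0]

```text
t: 17.3
ee_pos: [415.9, 191.1, 3.9]
orientation: [0.0, -3.136, 0.004]
ft_force: [0.0, -0.8, 0.7]
width: 74.2
```

Run:
```python
from h import *
s=snap("pics/s20.png",box=(220,190,320,280),f=7,gam=.5)
go(418,192.3,-10,np.pi/2)
```

```text
t 17.35 w 73.8 [417.  191.5   5.3] [0.7 0.6 0.2]
t 17.35 delta mm [-1.   0.8 15.3] roll 0.0 ty 1.571 q6 -1.17 w 73.8 pos [417.  191.5   5.3]
```

View pics/s20.png

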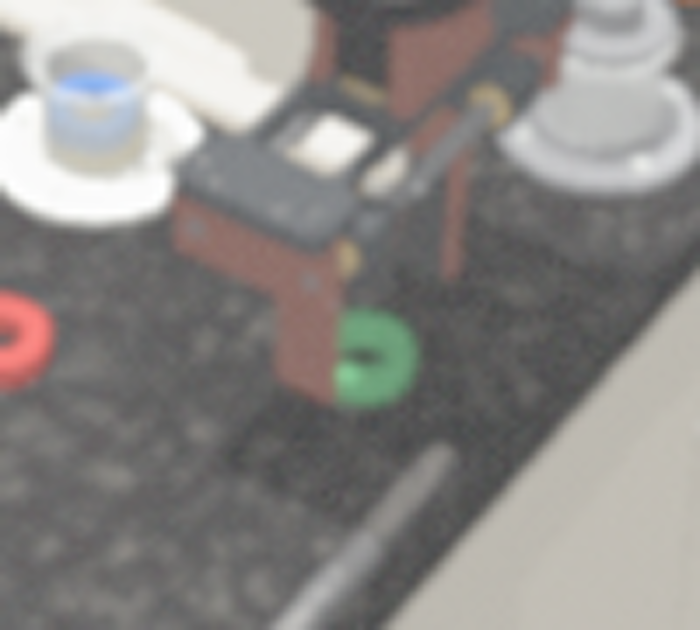

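move_arm:
  deltas:
    - [60,0,0.0005,0.006,0]
    - [60,0,0.0005,0.011,0]
    - [60,0,0.0005,0.0155,0]
    - [60,0,0.0005,0.0155,0]

```text
t: 17.68
ee_pos: [418.5, 192.6, -9.2]
orientation: [-0.0, 3.141, 0.0]
ft_force: [-0.2, -0.1, 0.1]
width: 67.3
```

move_arm:
  deltas:
    - [180,0,0,0,0]
    - [180,0,0,0,0]
    - [180,0,0,0,0]
    - [180,0,0,0,0]
    - [180,0,0,0,0]

```text
t: 18.1
ee_pos: [418.5, 192.7, -8.9]
orientation: [-0.0, 3.141, 0.0]
ft_force: [0.5, -0.9, 1.7]
width: 37.9
```

Run:
```python
from h import *
s=snap("pics/s21.png",box=(220,190,320,280),f=7,gam=.5)
```

```text
t 18.15 w 37.8 [418.5 192.7  -8.9] [-0.1 -0.6  2. ]
```

View pics/s21.png

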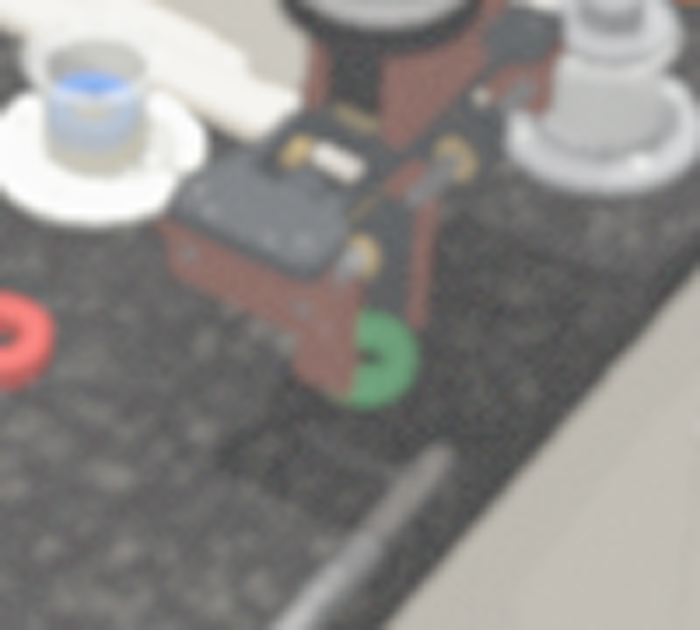

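move_arm:
  deltas:
    - [180,0,0,-0.02,0]
    - [180,0,0,-0.055,0]
    - [180,0,0,-0.09,0]
    - [180,-0.015,-0.004,-0.098,0]
    - [180,-0.045,-0.012,-0.098,0]

```text
t: 18.57
ee_pos: [462.8, 181.3, 91.7]
orientation: [-0.004, 3.139, 0.002]
ft_force: [0.4, 1.2, -0.4]
width: 37.5
```

move_arm:
  deltas:
    - [180,-0.036,-0.009,0,0]
    - [180,-0.072,-0.018,0,0]
    - [180,-0.105,-0.027,0,0]
    - [180,-0.115,-0.0297,0.01,0]
    - [180,-0.115,-0.0297,0.02,0]

```text
t: 18.98
ee_pos: [581.8, 150.3, 69.1]
orientation: [0.003, 3.138, 0.001]
ft_force: [0.1, -0.4, -0.1]
width: 37.7
```

Run:
```python
from h import *
ov("pics/ov8.png")
go(578.5,151,40)
```

```text
t 19.03 w 37.8 [577.7 150.1  66.3] [-1.7  0.6 -1.5]
t 19.03 delta mm [-0.9  0.9 26.3] roll None ty 1.57 q6 -1.34 w 37.8 pos [577.7 150.1  66.3]
```

View pics/ov8.png

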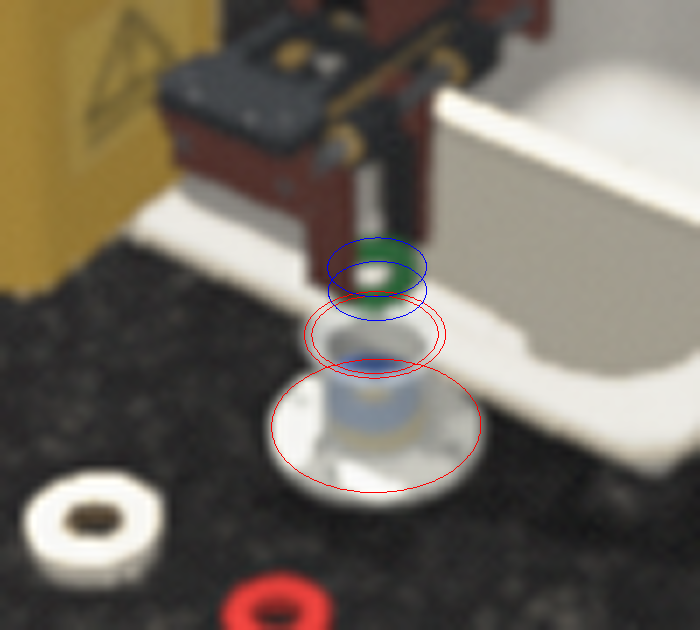

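move_arm:
  deltas:
    - [180,0,0,0.01,0]
    - [180,0,0,0.018,0]
    - [180,0,0,0.022,0]
    - [180,0,0,0.022,0]

```text
t: 19.37
ee_pos: [576.5, 151.1, 45.6]
orientation: [0.002, -3.139, 0.001]
ft_force: [0.0, -0.0, -0.3]
width: 37.7
```

Run:
```python
from h import *
ov("pics/ov9.png")
go(578.5,151,40)
```

```text
t 19.42 w 37.6 [577.2 151.2  46.3] [ 0.2  0.  -0.3]
t 19.42 delta mm [-1.3 -0.2  6.3] roll None ty 1.572 q6 -1.34 w 37.6 pos [577.2 151.2  46.3]
```

View pics/ov9.png

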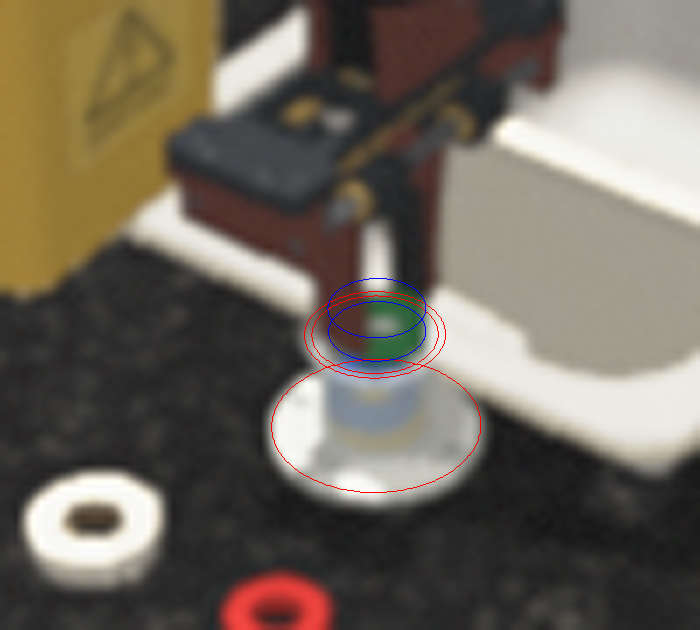

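move_arm:
  deltas:
    - [180,-0.0005,0,0.003,0]
    - [180,-0.0005,0,0.006,0]
    - [180,-0.0005,0,0.007,0]
    - [180,-0.0005,0,0.007,0]

```text
t: 19.75
ee_pos: [578.7, 150.9, 39.8]
orientation: [0.0, -3.141, 0.0]
ft_force: [-0.6, 0.4, -0.2]
width: 37.7
```

move_arm:
  deltas:
    - [60,0,0,0,0]
    - [60,0,0,0,0]
    - [60,0,0,0,0]
    - [60,0,0,0,0]
    - [60,0,0,-0.003,0]

```text
t: 20.17
ee_pos: [578.6, 150.9, 42.6]
orientation: [0.0, -3.141, 0.0]
ft_force: [0.8, 0.4, 0.4]
width: 65.8
```

move_arm:
  deltas:
    - [0,0,0,-0.03,0]
    - [0,0,0,-0.06,0]
    - [0,0,0,-0.07,0]
    - [0,0,0,-0.07,0]

```text
t: 20.5
ee_pos: [581.0, 151.5, 116.0]
orientation: [-0.0, 3.136, 0.002]
ft_force: [0.6, 0.3, 0.2]
width: 87.0
```

Run:
```python
from h import *
stack("pics/st2.png",zs=(6,18,30,42))
go(438,-110,110,np.pi/2)
s=cv2.imread("pics/s16.png")
im=get_image("side");img=cv2.resize(im[160:210,290:350],None,fx=10,fy=10,interpolation=cv2.INTER_CUBIC)
a=np.linspace(0,2*np.pi,200)
for C,col in (((439,-109),(255,0,0)),((437.5,-111),(0,0,255))):
  for rr,z in ((14,31),(27,15),(27,9)):
    P=np.array([proj("side",(C[0]+rr*np.cos(t),C[1]+rr*np.sin(t),z)) for t in a]);P=((P-[290,160]+.5)*10).astype(np.int32);cv2.polylines(img,[P],True,col,1)
cv2.imwrite("pics/sk.png",img)
```

```text
t 20.55 delta mm [ 141.8 -261.1    3.5] roll 0.0 ty 1.571 q6 -1.34 w 87.5 pos [579.7 151.2 114.1]
```

View pics/st2.png

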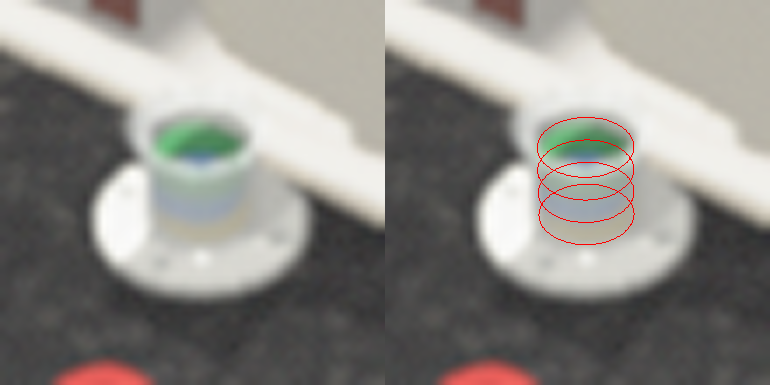

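View pics/sk.png

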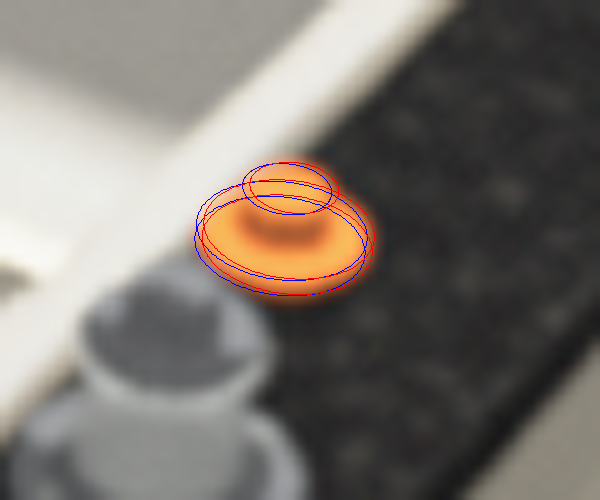

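Green lies flat on blue and the stack outlines match. The stopper is upright at about (438,-110.5), side px (319,181). Next, the stopper.

move_arm:
  deltas:
    - [40,0.0165,-0.031,0,0]
    - [60,0.033,-0.062,0,0]
    - [80,0.05,-0.093,0,0]
    - [80,0.066,-0.123,0,0]
    - [80,0.0705,-0.1307,0,0]

```text
t: 21.02
ee_pos: [504.0, 17.4, 110.8]
orientation: [-0.002, -3.136, 0.001]
ft_force: [0.3, 1.0, -0.4]
width: 60.8
```

move_arm:
  deltas:
    - [80,0.0165,-0.031,0,0]
    - [80,0.033,-0.062,0,0]
    - [80,0.05,-0.093,0,0]
    - [80,0.066,-0.123,0.01,0]
    - [80,0.0705,-0.1307,0.03,0]

```text
t: 21.43
ee_pos: [436.8, -113.0, 82.9]
orientation: [0.003, 3.141, -0.001]
ft_force: [1.3, 0.2, -0.1]
width: 60.5
```

move_arm:
  deltas:
    - [80,0,0,0.03,0]
    - [80,0,0,0.05,0]
    - [80,0,0,0.06,0]
    - [80,0,0,0.06,0]

```text
t: 21.77
ee_pos: [436.0, -109.8, 20.4]
orientation: [0.0, -3.136, -0.002]
ft_force: [-0.8, -0.5, 0.5]
width: 60.6
```

Run:
```python
from h import *
snap("pics/s22.png",box=(280,130,360,210),f=7,gam=.6)
go(438,-110.5,5,np.pi/2)
```

```text
t 21.82 w 60.3 [ 436.9 -109.9   21.6] [ 0.1 -0.1  0.7]
t 21.82 delta mm [-1.1 -0.6 16.6] roll 0.0 ty 1.571 q6 -1.84 w 60.3 pos [ 436.9 -109.9   21.6]
```

View pics/s22.png

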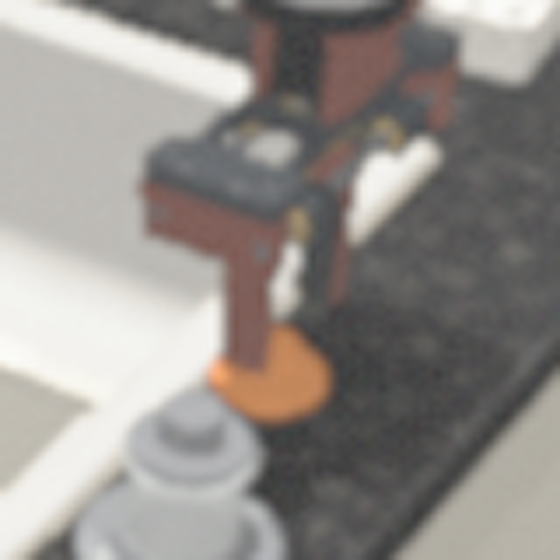

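move_arm:
  deltas:
    - [80,-0.0005,0,0.005,0]
    - [80,-0.0005,0,0.009,0]
    - [80,-0.0005,0,0.013,0]
    - [80,-0.0005,0,0.013,0]

```text
t: 22.15
ee_pos: [438.6, -110.3, 9.8]
orientation: [-0.001, 3.141, -0.0]
ft_force: [-0.3, 0.0, 0.4]
width: 60.1
```

move_arm:
  deltas:
    - [80,0,0,0.001,0]
    - [80,0,0,0.0025,0]
    - [80,0,0,0.0025,0]

```text
t: 22.4
ee_pos: [438.5, -110.5, 7.4]
orientation: [-0.0, 3.141, -0.0]
ft_force: [0.1, -0.2, 0.0]
width: 60.3
```

Run:
```python
from h import *
snap("pics/s23.png",box=(280,130,360,210),f=7,gam=.6)
go(438,-110.5,5,np.pi/2)
```

```text
t 22.45 w 59.8 [ 438.5 -110.5    7.5] [0.2 0.7 0.3]
t 22.45 delta mm [0.5 0.  2.5] roll 0.0 ty 1.571 q6 -1.84 w 59.8 pos [ 438.5 -110.5    7.5]
```

View pics/s23.png

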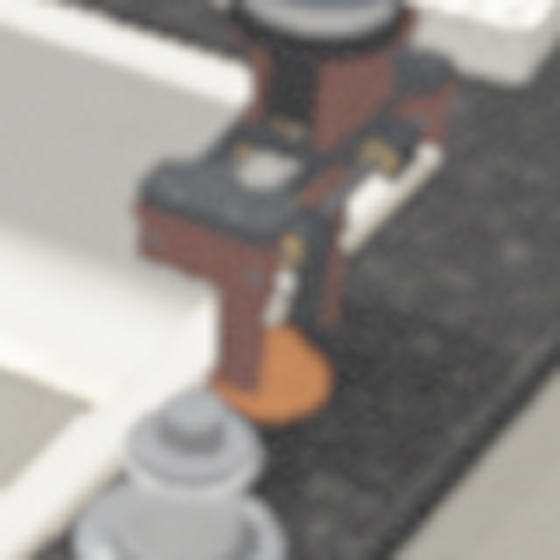

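move_arm:
  deltas:
    - [80,0,0,0.002,0]
    - [200,0,0,0.002,0]
    - [230,0,0,0.002,0]
    - [230,0,0,0.002,0]
    - [230,0,0,0.002,0]

```text
t: 22.87
ee_pos: [438.4, -110.5, 5.4]
orientation: [0.0, -3.142, -0.0]
ft_force: [-0.4, 0.0, -0.7]
width: 36.9
```

move_arm:
  deltas:
    - [230,0,0,0,0]
    - [230,0,0,0,0]

```text
t: 23.03
ee_pos: [438.4, -110.5, 5.4]
orientation: [-0.0, 3.142, -0.0]
ft_force: [-0.0, -0.3, 0.8]
width: 26.9
```

Run:
```python
from h import *
snap("pics/s24.png",box=(280,130,360,210),f=7,gam=.6)
```

```text
t 23.08 w 26.8 [ 438.4 -110.5    5.4] [ 0.2 -0.  -0. ]
```

View pics/s24.png

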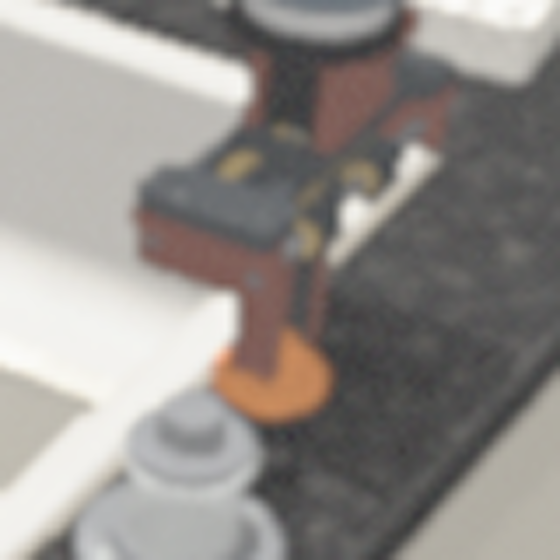

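move_arm:
  deltas:
    - [230,0,0,0,0]
    - [230,0,0,-0.01,0]
    - [230,0,0,-0.03,0]
    - [230,0,0,-0.06,0]
    - [230,0,0,-0.09,0]

```text
t: 23.5
ee_pos: [437.5, -110.2, 96.4]
orientation: [0.0, -3.139, -0.001]
ft_force: [1.0, -0.8, -0.0]
width: 26.9
```

Run:
```python
from h import *
snap("pics/s25.png",box=(280,100,380,210),f=6,gam=.6)
go(578.5,151,90)
```

```text
t 23.55 w 27.0 [ 440.9 -111.2  101.4] [ 1.3 -0.3  3.8]
t 23.55 delta mm [-137.6  262.2   11.8] roll None ty 1.571 q6 -1.84 w 27.0 pos [ 440.9 -111.2  101.4]
```

View pics/s25.png

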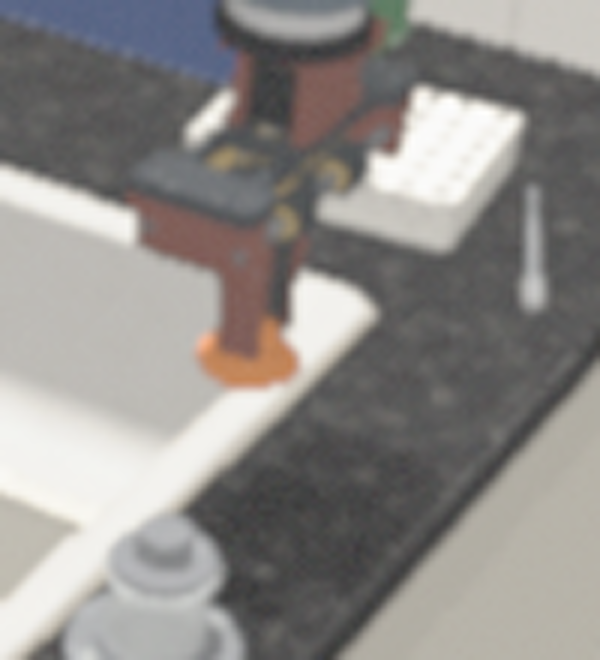

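move_arm:
  deltas:
    - [230,-0.012,0.022,0,0]
    - [230,-0.028,0.053,0,0]
    - [230,-0.045,0.084,0,0]
    - [230,-0.062,0.115,0,0]
    - [230,-0.07,0.1307,0,0]

```text
t: 23.97
ee_pos: [510.4, 23.0, 96.3]
orientation: [-0.002, 3.139, 0.001]
ft_force: [-0.0, -0.3, 0.5]
width: 26.6
```

move_arm:
  deltas:
    - [230,-0.016,0.03,0,0]
    - [230,-0.032,0.06,0,0]
    - [230,-0.048,0.09,0,0]
    - [230,-0.062,0.115,0,0]
    - [230,-0.07,0.1308,0,0]

```text
t: 24.38
ee_pos: [579.9, 153.8, 96.1]
orientation: [-0.003, 3.14, 0.001]
ft_force: [0.3, -1.3, -0.9]
width: 26.8
```

move_arm:
  deltas:
    - [230,0,0,0,0]
    - [230,0,0,0.005,0]
    - [230,0,0,0.01,0]
    - [230,0,0,0.015,0]
    - [230,0,0,0.015,0]

```text
t: 24.8
ee_pos: [576.8, 149.7, 79.0]
orientation: [-0.002, -3.139, 0.001]
ft_force: [0.3, 0.3, -0.5]
width: 26.9
```

```bash
cat >> h.py <<'E'
def ovs(n,dz=-5.4,off=(0,0),box=(190,150,280,240),C=(578.5,151)):
    s=get_image("side");o=get_obs();e=o["ee_pos"];print("t",round(o["t"],2),"w",round(o["width"],1),np.round(e,1),np.round(o["ft_force"],1))
    a=np.linspace(0,2*np.pi,200);x0,y0,x1,y1=box
    g=np.clip(255*(s/255.)**.7,0,255).astype(np.uint8)
    img=cv2.resize(g[y0:y1,x0:x1],None,fx=7,fy=7,interpolation=cv2.INTER_CUBIC)
    X,Y,Z=e[0]+off[0],e[1]+off[1],e[2]+dz
    for cx,cy,rr,z,col in ((*C,44,6,(0,0,255)),(*C,29,54,(0,0,255)),(X,Y,19,Z,(255,0,0)),(X,Y,27,Z+9,(255,0,0)),(X,Y,27,Z+15,(255,0,0))):
        P=np.array([proj("side",(cx+rr*np.cos(t),cy+rr*np.sin(t),z)) for t in a]);P=((P-[x0,y0]+.5)*7).astype(np.int32)
        cv2.polylines(img,[P],True,col,1)
    cv2.imwrite(n,img)
E
python3 - <<'E'
from h import *
ovs("pics/os1.png")
go(578.5,151,59.4)
E
```

```text
t 24.85 w 26.4 [577.3 149.8  79.5] [-0.  -0.6  0. ]
t 24.85 delta mm [-1.3  1.2 20.1] roll None ty 1.57 q6 -1.34 w 26.4 pos [577.3 149.8  79.5]
```

View pics/os1.png

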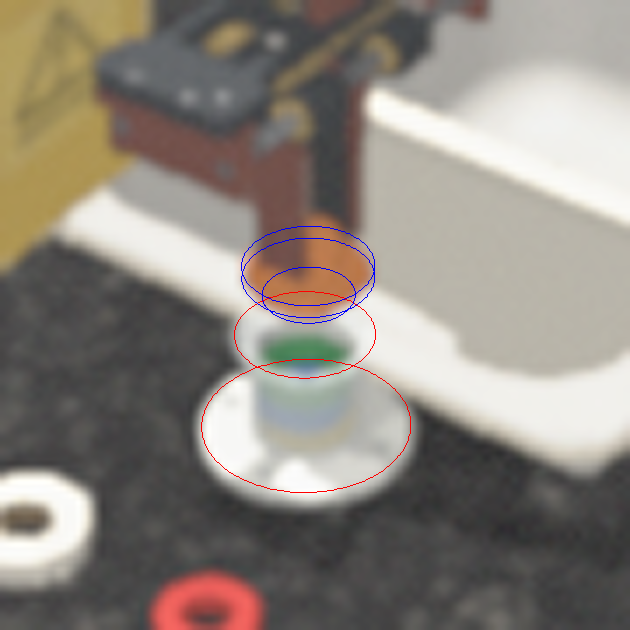

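move_arm:
  deltas:
    - [230,-0.0003,0.0005,0.008,0]
    - [230,-0.0003,0.0005,0.014,0]
    - [230,-0.0003,0.0005,0.019,0]
    - [230,-0.0003,0.0005,0.019,0]
    - [230,-0.0003,0.0005,0.019,0]

```text
t: 25.27
ee_pos: [578.3, 151.4, 60.8]
orientation: [0.0, -3.141, 0.0]
ft_force: [0.4, -0.7, -0.4]
width: 26.7
```

Run:
```python
from h import *
ovs("pics/os2.png")
go(578.5,151,50.4)
```

```text
t 25.32 w 26.8 [578.6 151.5  61.1] [-0.1  0.1 -0.9]
t 25.32 delta mm [ 0.1 -0.5 10.7] roll None ty 1.571 q6 -1.33 w 26.8 pos [578.6 151.5  61.1]
```

View pics/os2.png

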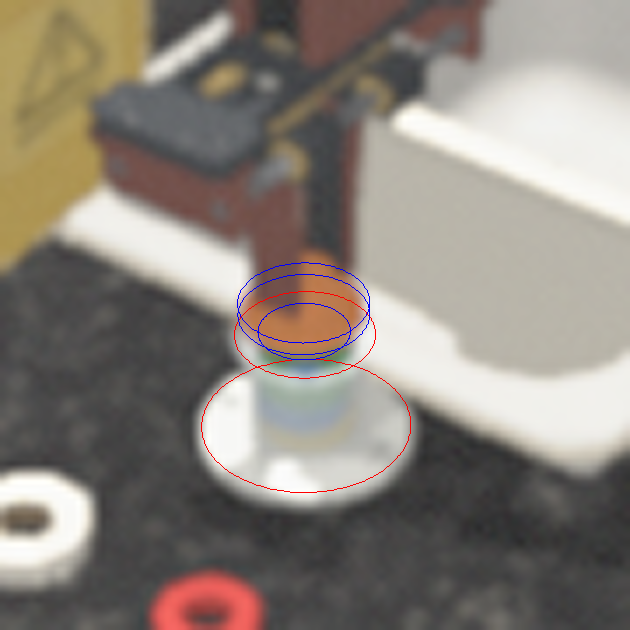

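move_arm:
  deltas:
    - [230,0,0,0.002,0]
    - [230,0,0,0.004,0]
    - [230,0,0,0.006,0]
    - [230,0,0,0.008,0]
    - [230,0,0,0.008,0]

```text
t: 25.73
ee_pos: [578.4, 151.5, 52.9]
orientation: [0.0, -3.141, 0.0]
ft_force: [-1.7, -1.0, -1.4]
width: 27.0
```

move_arm:
  deltas:
    - [230,0,0,0.001,0]
    - [230,0,0,0.002,0]
    - [230,0,0,0.003,0]
    - [230,0,0,0.003,0]

```text
t: 26.07
ee_pos: [578.7, 151.5, 50.4]
orientation: [-0.0, 3.142, 0.0]
ft_force: [-0.1, -0.5, 0.1]
width: 26.5
```

Run:
```python
from h import *
ovs("pics/os3.png")
```

```text
t 26.12 w 26.7 [578.7 151.5  50.4] [ 0.6 -0.2 -0.3]
```

View pics/os3.png

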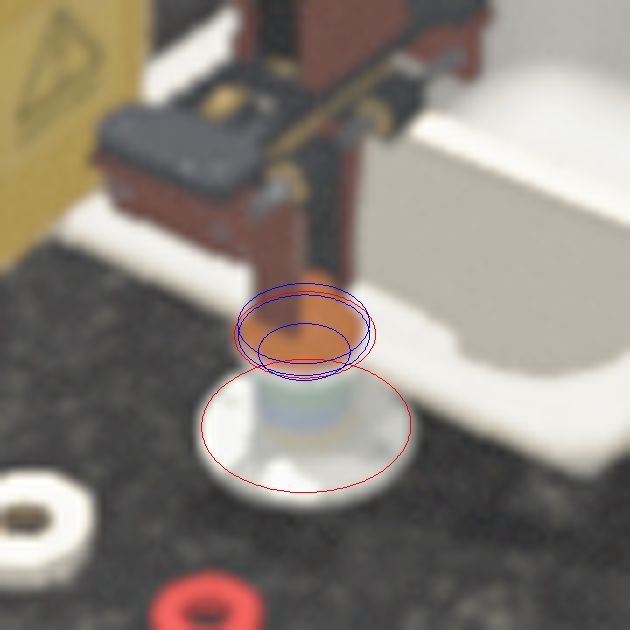

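move_arm:
  deltas:
    - [230,0,0,0.0007,0]
    - [230,0,0,0.0015,0]
    - [230,0,0,0.0015,0]

```text
t: 26.37
ee_pos: [578.6, 151.5, 50.0]
orientation: [0.0, -3.142, 0.0]
ft_force: [-3.5, -1.4, 11.6]
width: 26.8
```

Contact force of 12 N at ee z = 50.0, where the collar should meet the rim. Releasing.

move_arm:
  deltas:
    - [130,0,0,-0.001,0]
    - [130,0,0,-0.001,0]
    - [130,0,0,-0.001,0]
    - [130,0,0,-0.001,0]
    - [130,0,0,-0.001,0]

```text
t: 26.78
ee_pos: [578.6, 151.5, 49.7]
orientation: [0.0, -3.141, 0.0]
ft_force: [-0.1, -0.2, 0.7]
width: 43.2
```

move_arm:
  deltas:
    - [100,0,0,-0.01,0]
    - [80,0,0,-0.04,0]
    - [40,0,0,-0.075,0]
    - [0,0,0,-0.11,0]
    - [0,0,0,-0.12,0]

```text
t: 27.2
ee_pos: [581.5, 152.3, 175.8]
orientation: [-0.0, 3.134, 0.003]
ft_force: [0.1, 0.3, 1.3]
width: 73.2
```

Run:
```python
from h import *
o=get_obs();e=o["ee_pos"]
# draw the stopper outline at its seated place
import h
ovs("pics/os4.png",dz=45-e[2],off=(578.5-e[0],151-e[1]))
```

```text
t 27.25 w 76.8 [581.7 152.3 175.7] [0.8 0.5 1.4]
```

View pics/os4.png

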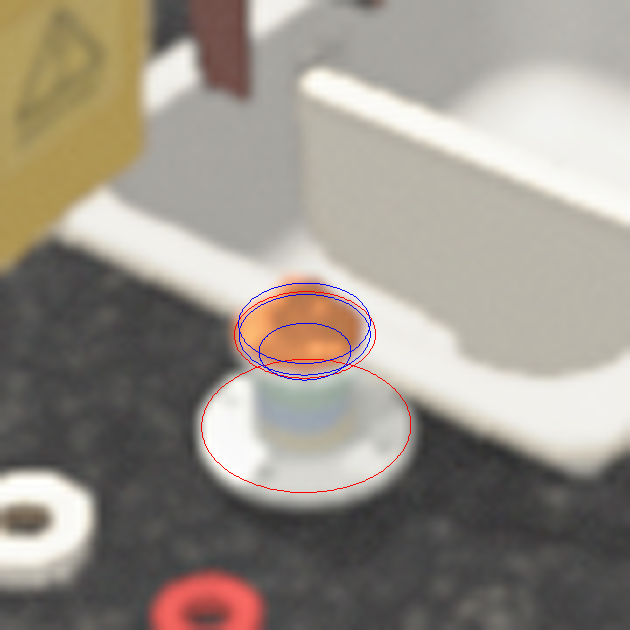

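move_arm:
  deltas:
    - [0,0.02,0.03,0,0]
    - [0,0.04,0.06,0,0]
    - [0,0.06,0.09,0,0]
    - [0,0.08,0.12,0,0]
    - [0,0.1,0.15,0,0]

```text
t: 27.67
ee_pos: [476.9, 302.2, 168.9]
orientation: [-0.001, -3.14, 0.001]
ft_force: [0.7, -0.1, 0.2]
width: 87.7
```

move_arm:
  deltas:
    - [0,0.02,0.03,0,0]
    - [0,0.03,0.06,0,0]
    - [0,0.03,0.09,0,0]
    - [0,0.03,0.1,0,0]
    - [0,0.03,0.1,0,0]

```text
t: 28.08
ee_pos: [448.0, 403.2, 169.0]
orientation: [0.005, -3.141, 0.0]
ft_force: [-0.5, 0.6, 0.1]
width: 88.0
```

Run:
```python
from h import *
t=get_image("top");s=get_image("side")
a=cv2.resize(t[145:215,210:280],None,fx=5,fy=5,interpolation=cv2.INTER_CUBIC);b=cv2.resize(s[170:240,200:270],None,fx=5,fy=5,interpolation=cv2.INTER_CUBIC)
cv2.imwrite("pics/fin.png",np.hstack([a,b]))
O=blobs(t,"orange");Os=blobs(s,"orange");print(O,Os)
for x in O:
  if 235<x[1][0]<260 and x[1][1]>150: print(back("top",x[1],60), proj("top",(578.5,151,60)))
for c in("side","top"):
  for n in("stopper_knob","column_open","ring_red_center"): print(c,n,[(np.round(d["location"],1).tolist(),round(d["conf"],2)) for d in place_of(c,n)])
o=get_obs();print(o["t"],o["width"],o["ee_pos"])
```

```text
[(np.int32(223), array([247.2, 175.1]), (np.int32(17), np.int32(17))), (np.int32(222), array([452.1,  64.6]), (np.int32(20), np.int32(18))), (np.int32(75), array([258.4, 105.6]), (np.int32(55), np.int32(10))), (np.int32(67), array([264.2,  75.5]), (np.int32(27), np.int32(10))), (np.int32(44), array([208.2, 113.9]), (np.int32(11), np.int32(8)))] [(np.int32(140), array([234. , 196.3]), (np.int32(14), np.int32(13))), (np.int32(53), array([155.2, 194. ]), (np.int32(11), np.int32(7))), (np.int32(36), array([171.3, 142.6]), (np.int32(24), np.int32(7)))]
[578.67712181 150.77101255  60.        ] [247.12115773 175.16023755]
side stopper_knob [([580.5, 152.6, 67.3], 0.58)]
side column_open [([655.2, 529.8, 0.5], 0.73), ([574.5, 155.7, 0.8], 0.61), ([578.6, 151.3, 69.0], 0.17)]
side ring_red_center [([533.8, 267.3, 5.7], 0.7)]
top stopper_knob [([581.7, 153.1, 67.2], 0.84)]
top column_open [([652.5, 532.6, -5.3], 0.92), ([579.7, 153.1, -3.7], 0.63)]
top ring_red_center []
28.4833 87.63225164872179 [449.00272005 400.45205244 169.92977185]
```

View pics/fin.png

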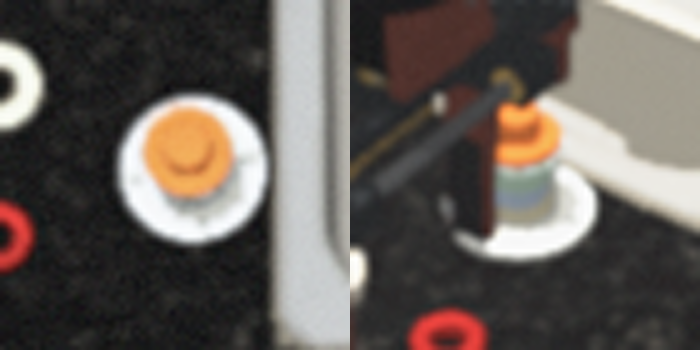

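The stopper sits at (578.7,150.8) in the top view, knob z ≈ 67 (wanted 64–72), upright, with the stack visible below and the arm clear. Handing in.

```bash
python3 -c "
from h import *
print(close_job(),get_obs()['t'])"
```

```text
the job is handed in; nothing more can be done
the job is handed in; nothing more can be done
```

I packed the open column on the white foot with the yellow, blue and green rings and pressed in the orange stopper. I handed the job in at about 28.5 s of the 93 s allowed.

**Last checks**
- **Rings:** after each drop the side view showed the rings lying flat in the tube. After blue and after green I drew the expected stack outlines over the picture, and they matched.
- **Stopper:** the top view puts it at (578.7, 150.8) mm, against my column axis estimate of (578.5, 151). The networks gave the knob height as 67 mm (64–72 allowed). It stands upright, and I felt about 12 N as the collar met the rim.
- **Others:** the red ring was found within about 4 mm of its first position by the side-camera network. The last top-camera call missed it, though it shows in that picture. The arm stood open and clear of everything.

**What disagreed**
- The reported TCP height did not fit the pictures. The fingertips stood about 25–30 mm higher than the stated 14 mm tip offset implies. My first two closes on the yellow ring missed above it without moving it, and I corrected this from the side view and then took every height from the actual grasps.
- The networks' estimates of the column centre differed from my own by up to about 6 mm. I used my own fit of the foot circle, checked against the side view.

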